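# Switch a water purifier over to its short cartridge

## Task

Switch the countertop water purifier over to its short cartridge: lift the sprung plunger on the selector arm, swing the arm round to the hole in front of the short cartridge and let the plunger drop fully home there. Only then turn the brass feed valve's handle fully open, in line with its pipe. Do not push the other things on the counter about.

Things in the scene. Friction and masses are not known exactly. Their poses are not given: they have to be found in the camera images.
- stand: The purifier, fixed: white wedge 206 (x) x 300 (y) mm. Origin at the centre of its underside, x away from the robot, z up. Its deck slopes up and away from the robot at 35 degrees, from (x -101, z 30) to (x 30, z 122) mm; the deck's normal is (-0.574, 0, 0.819). On a flat ledge behind it, 122 mm high, stand three cartridges at x 67, y -58, 0 and +58 mm
- pivot (a point): On the deck's surface, on the axis (the deck's normal) about which the selector arm turns: at (-80.5, 0, 44.3) mm from the stand's origin. Four holes lie 110 mm from it on the deck, at -64 (parking hole), -32, 0 and +32 degrees from straight up the slope, positive towards the stand's +y. The last three lie in front of the cartridges at y -58, 0, +58 mm; a grey pipe joins each to its own
- bar_mid (a point): Middle of the 14 mm thick steel carrying bar, at (3, 0, 259) mm from the stand's origin; it runs along y to posts at y +-143 mm. It hangs over the three cartridge holes and bars the way straight down: a gripper must come in tilted, along the deck's normal, from the robot's side of the bar
- knob_mid (a point): Middle of the plunger's black knob at the end of the aluminium selector arm: 25 mm diameter (29 mm rim at its top), 27 mm tall; it spins freely. Plunger home: this point is 38 mm off the deck along the normal, the knob's underside 26, its top 53. Arm 22 mm wide, its top 11 mm off the deck; the boss under the knob has 11 mm radius and ends 20 mm off the deck
- plunger (a joint): Lift of the plunger along the deck's normal, m: 0 fully home in a hole, about 0.009 when its pin rests on the plate between holes, 0.018 at the top stop. The pin reaches 9 mm into a hole with about 1.5 mm play each way and locks the arm until lifted out. Its spring pushes it home with about 4 N when home, 6 N at the top
- selector (a joint): Angle of the selector arm about the deck's normal, rad, counterclockwise seen from above (the knob goes up and over from -y to +y): 0 parked (start), 0.559, 1.117 and 1.676 at the holes in front of the cartridges at y -58, 0 and +58 mm. Friction about 0.12 N m: it stays where it is left; it turns only with the plunger lifted
- cart_short: The short cartridge, white plastic, grey band, 50 mm diameter, 100 mm tall, screwed fast on one of the ledge's three places (it differs from run to run). Origin at the centre of its underside, axes as the stand's
- cart_tall: The tall thick cartridge, white, 50 mm diameter, 155 mm tall, fast on the ledge; origin at the centre of its underside
- cart_slim: The slim cartridge, white, 38 mm diameter, 155 mm tall, fast on the ledge; origin at the centre of its underside
- valve: The brass feed valve on a grey foot 70 x 90 mm, fixed, left of the purifier; its pipe, 26 mm thick and 110 mm long (collars 34 mm), runs along its y at a height of 28 mm. Origin at the centre of its underside, on the handle's axis, which is vertical
- handle (a joint): Turn of the valve's handle, rad, clockwise seen from above: 0 shut (handle points to the valve's -x, across the pipe), 1.571 fully open at its stop (points to the valve's +y, along the pipe). Friction about 0.1 N m; it stays where it is left
- handle_grip (a point): Middle of the upright black grip, 16 mm diameter, that stands 74 mm from the handle's axis on the flat steel handle (16 mm wide, its top 64 mm above the counter); the grip reaches from 62 to 94 mm above the counter, this point lies at 80 mm
- spanner: Bystander: spanner 170 mm long lying on the counter
- tin: Bystander: red tin, 80 mm diameter, 65 mm tall; origin under its centre
- jar: Bystander: jar, 80 mm diameter, 130 mm tall; origin under its centre
- mug: Bystander: mug, 76 mm diameter, 90 mm tall; origin under its centre
- spray: Bystander: white bottle, 56 mm diameter, 170 mm tall; origin under its centre
- phone: Bystander: black phone, 150 x 72 x 9 mm, lying flat
- dropper: Bystander: small green bottle, 40 mm diameter, 80 mm tall; origin under its centre

How it is judged:
By the outcome, as a careful person would: the job done as asked, in the order asked, and still so for the second after the job is handed in, with the robot touching nothing.
It also fails if it takes over 53 s, if anything falls off the work surface, if the arm or the gripper's body presses on something with over 40 N, if the wrist force passes 120 N, or if a joint passes its speed limit or range.

## Robot

A 7-joint arm with a two-finger parallel gripper is mounted at the origin on the work surface. World frame = base frame: x ahead of the robot, y to its left, z up, the work surface at z = 0. Lengths are in m, angles in rad, forces in N, time in s.
With the tool pointing down it reaches from about 0.35 to 0.9 m from the base axis. Payload 19.9 kg.
Tool frame: the origin (TCP) lies on the centre line of the jaws, within the pads' length; the fingertips stand 19 mm ahead of it and the grasp point (between the pads) is the TCP; z points along the fingers, y is the line along which they close (so a half turn about z gives the same grasp; the last joint's range is limited). The gripper opens to 94 mm and grips with 3 to 60 N. Pads are 16 mm wide; open, the fingers measure 119 mm over their backs; the gripper's body (75 mm by 177 mm) begins 78 mm behind the grasp point.
Start: joints at [-1.188, 0.417, -0.01, 1.614, 0.005, 1.111, -0.053], TCP at [0.257, 0.57, 0.224] pointing down, gripper open.
Joint ranges: [-2.81, 2.81], [-0.39, 2.02], [-1.27, 1.25], [0.06, 2.57], [-1.19, 4.33], [0.19, 2], [-2.82, 2.82]. Speed limits (rad/s): [1.89, 1.89, 2.39, 2.39, 3.01, 3.01, 3.01].

## Interface

Orientations are given as a unit quaternion [x, y, z, w].
In Python, from cell import env gives the robot as it stands.
- The arm moves only by the tool move_arm, never from a script. Its argument "targets" is a list of rows, each a list of 3 entries, a list of its own where there are three numbers: the opening, from -1 (shut) to 1 (fully open), then the shift along the tool's x, y, z as a fraction of full scale, then the turn, a rotation vector about the tool's x, y, z as a fraction of full scale. In form: [[fingers, [tx, ty, tz], [rx, ry, rz]], ...]. A call has 1 to 20 rows; each row shifts and turns the commanded pose from where the row before left it, along the tool's axes as they then stand; what a row does not reach is not made up. Full scale, the value 1, is 0.5 m for a shift and pi rad for a turn. A row lasts 1/12 s, in which the tool goes at most 41.7 mm and 7.16 degrees, less where a joint would pass 70% of its speed; a pose out of reach is approached as far as the arm can. A call with a number of a shift or a turn outside -1 to 1 is refused whole. A call with a gripper value outside its range is refused whole. The fingers move at their own pace and stop on an object; "force" is the grip in N (left out, the last holds). Time passes only in rows, so rows that do not move let the fingers close. It gives the time, the measured TCP pose, the force, the opening and the grip force at its end, in the units of the state.
- env.sense(): the state, without advancing time (a new reading comes with each control period).
- env.capture(name): name is "scene" or "top" or "wrist"; returns a dict with "pixels" (384x512x3 uint8, blue, green, red), "z_map" (384x512 float32, m along the optical axis (not along the pixel's ray), 0 where there is no reading), "K" (3x3 intrinsics, pixels), "R" (3x3) and "t" (3): a world point X has camera coordinates R X + t; the wrist camera has in their place "tool_from_camera" (4x4, takes a point from camera to tool coordinates, whose origin is the TCP and whose axes are the flange's). Camera axes: x right, y down, z forward; pixel columns grow to the right and rows downward; lengths in m; the calibration is good to about 2 mm. A picture is of the moment at which its call begins: read the wrist's pose just before it.
- env.sign_off(): hands the job in; it is judged then, once.
The state is a dict: "time_s": time; "qpos": joint angles; "qvel": joint speeds; "joint_torque": joint torques, N m; "tcp_pos": TCP position; "eef_rot": TCP orientation; "ft_force": force on the tool from outside, world axes, zero at the start; "torque": the same for the moment, N m; "grip_width": finger opening in m; "grip_force": force on a finger pad.
Only numpy, scipy, OpenCV 4.12 (cv2) and the standard library are available. Lean on these libraries where they do the work, as an engineer would, in place of code of your own. Each camera call takes 0.05 s, during which the arm holds its last target. There are 200 camera calls.

## Working session

There is one attempt and no reset: what is moved stays moved. The work goes in short steps, Python scripts to look and compute and a tool call to move; the robot and the scene stay as the last step left them, time stands still between calls to the robot, and variables do not carry over. Pictures are saved under pics/ and viewed, at most 11 in all, crops included, and the job is handed in when it is done.

Besides the shell and the picture viewer there is one more tool, called as name(argument=value, ...), one argument or row to a line, values as JSON. move_arm: Moves the arm, as the interface text tells. Shift numbers are shares of 0.5 m and turn numbers shares of pi rad, none past 1 either way. Its arguments: {"type":"object","properties":{"targets":{"type":"array"},"force":{"type":"number"}},"required":["targets"]}

```bash
ls; mkdir -p pics
python3 - <<'E'
from cell import env
import cv2,numpy as np
s=env.sense();print({k:np.round(v,3).tolist() for k,v in s.items()})
for n in("scene","top"):
    c=env.capture(n);cv2.imwrite(f"pics/{n}0.png",c["pixels"]);np.savez(f"{n}0.npz",**c)
    print(n,c["K"].tolist(),c["R"].round(3).tolist(),c["t"].round(3).tolist())
E
```

```text
pics
{'time_s': 0.0, 'qpos': [-1.188, 0.418, -0.01, 1.614, 0.005, 1.111, -0.053], 'qvel': [0.001, 0.0, 0.001, -0.001, -0.0, -0.002, 0.0], 'joint_torque': [0.0, -85.125, 0.639, -42.6, -0.049, 0.019, 0.0], 'tcp_pos': [0.257, 0.569, 0.224], 'eef_rot': [0.21, 0.978, -0.001, -0.0], 'ft_force': [0.079, 1.286, 0.316], 'torque': [-0.02, -0.021, -0.008], 'grip_force': 0.0, 'grip_width': 0.094}
scene [[412.26704003446264, 0.0, 256.9749949370595], [0.0, 412.26704003446264, 190.60855085203232], [0.0, 0.0, 1.0]] [[0.113, 0.993, 0.015], [0.758, -0.077, -0.647], [-0.642, 0.085, -0.762]] [-0.014, -0.288, 1.688]
top [[385.06533349852646, 0.0, 252.49809221501803], [0.0, 385.06533349852646, 187.4524374821724], [0.0, 0.0, 1.0]] [[0.002, -1.0, 0.023], [-0.986, -0.006, -0.164], [0.164, -0.022, -0.986]] [-0.046, 0.531, 1.096]
```

View pics/scene0.png

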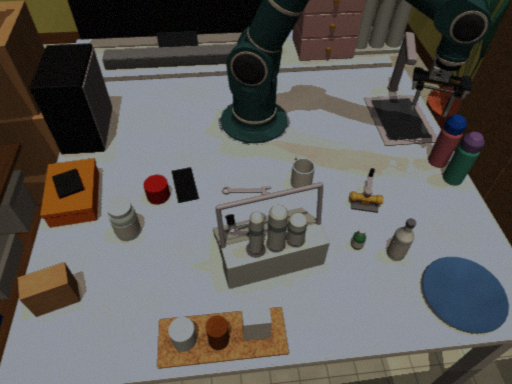

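View pics/top0.png

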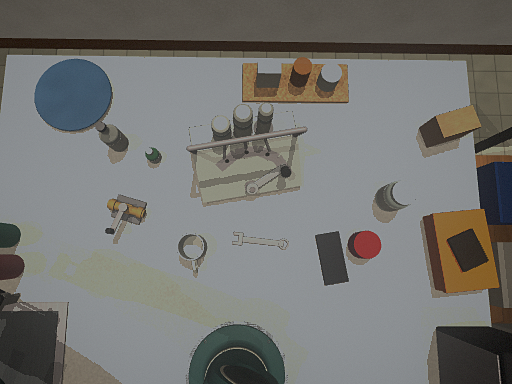

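The scene view (camera facing the robot) shows the short cartridge at (298,232), on the +y place; the top view has it at (221,127). The knob is parked at (286,172), the valve is at (127,208) with its handle grip at (110,230). Next I measure the poses.

```bash
cat > h.py <<'E'
import numpy as np,cv2
def cloud(c):
    h,w=c["z_map"].shape;v,u=np.mgrid[:h,:w];z=c["z_map"]
    P=np.stack([u,v,np.ones_like(u)],-1)@np.linalg.inv(c["K"]).T*z[...,None]
    return (P-c["t"])@c["R"]
def proj(c,X):
    p=(np.asarray(X)@c["R"].T+c["t"])@c["K"].T;return p[...,:2]/p[...,2:]
E
python3 - <<'E'
from h import *
c=dict(np.load("top0.npz"));W=cloud(c);im=c["pixels"]
v,u=np.mgrid[:384,:512]
box=lambda a,b,d,e:(u>=a)&(u<b)&(v>=d)&(v<e)
print("counter z",np.median(W[box(330,380,270,300)][:,2]))
S=box(180,312,95,210)
bar=W[S&(W[...,2]>.235)&(W[...,2]<.29)];
# drop cartridges tops (z 0.222-0.277) : keep near line
vx,vy,x0,y0=cv2.fitLine(bar[:,:2].astype(np.float32),cv2.DIST_HUBER,0,.01,.01).ravel()
d=(bar[:,:2]-[x0,y0])@[-vy,vx];k=abs(d)<.012;b=bar[k]
vx,vy,x0,y0=cv2.fitLine(b[:,:2].astype(np.float32),cv2.DIST_L2,0,.001,.001).ravel()
print("bar",vx,vy,x0,y0,"ymin/max",b[:,1].min(),b[:,1].max(),"yaw",np.degrees(np.arctan2(-vx,vy)*(1 if vy>0 else 1)), 'z',np.median(b[:,2]))
D=W[box(205,245,172,196)];m=D.mean(0);n=np.linalg.svd(D-m)[2][2];n*=np.sign(n[2]);r=(D-m)@n
for _ in range(5):
    D=D[abs(r)<.004];m=D.mean(0);n=np.linalg.svd(D-m)[2][2];n*=np.sign(n[2]);r=(D-m)@n
print("deck n",n,"slope",np.degrees(np.arccos(n[2])),"yaw",np.degrees(np.arctan2(-n[1],-n[0])),m,len(D),r.std())
hsv=cv2.cvtColor(im,cv2.COLOR_BGR2HSV)
dark=(im.max(2)<60)
for nm,M in(("knob",box(275,298,160,182)&dark),("grip",box(100,120,222,240)&dark)):
    print(nm,M.sum(),u[M].mean(),v[M].mean(),W[M].mean(0),np.percentile(W[M],[5,95],0).tolist())
for nm,M in(("brass",box(100,150,190,225)&(hsv[...,0]>10)&(hsv[...,0]<30)&(hsv[...,1]>120)),):
    p=W[M];r=cv2.minAreaRect(p[:,:2].astype(np.float32)*1000);print(nm,M.sum(),r,p[:,2].max())
for n in("top","scene"):
    c=dict(np.load(n+"0.npz"));
    i=c["pixels"]
    a=[i[90:215,175:315],i[185:245,90:160]] if n=="top" else [i[175:290,205:335],i[160:220,340:395]]
    a=[cv2.resize(x,(390,300) ,interpolation=cv2.INTER_CUBIC) for x in a]
    cv2.imwrite(f"pics/{n}crop.png",np.hstack(a))
cv2.imwrite("pics/crops.png",np.vstack([cv2.imread("pics/topcrop.png"),cv2.imread("pics/scenecrop.png")]))
E
```

```text
counter z 0.0005376002006193359
bar 0.47952843 -0.87752634 0.6348875 0.005494655 ymin/max -0.08920477119661792 0.11697747904854731 yaw -151.34538 z 0.26428133841173085
deck n [-0.88372135 -0.08142337  0.46087613] slope 62.55634311660053 yaw 5.264194200396281 [0.53929663 0.04162527 0.05752106] 99 0.0016052669389690665
knob 87 285.2298850574713 171.4712643678161 [ 0.56307801 -0.13279255  0.12573384] [[0.5539462301061314, -0.14540423261163024, 0.1048602364495402], [0.5802599334487358, -0.12290418491012521, 0.12078817031017999]]
grip 30 109.86666666666666 230.63333333333333 [0.39877883 0.34050025 0.12242425] [[0.3938819543726805, 0.3483374468500872, 0.07134969515025248], [0.40738194612559336, 0.36030412355803065, 0.09604728553684039]]
brass 191 ((470.9748229980469, 327.3106384277344), (108.56954193115234, 29.69104766845703), 75.10372161865234) 0.05014969836015574
```

View pics/crops.png

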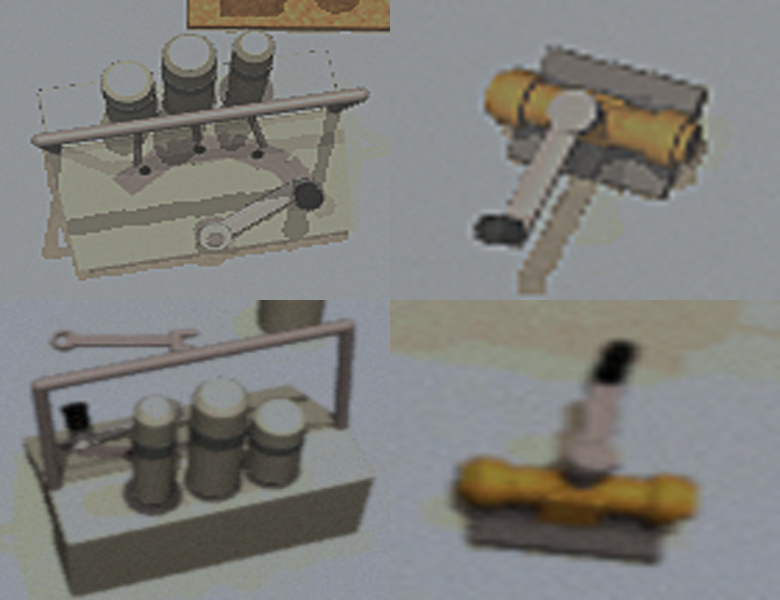

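The enlarged crops confirm the short, tall and slim cartridges at +y, middle and −y. They give keypoints for the bar ends, the three holes, pivot, knob, and the valve's hub, grip and pipe ends. I cast these rays onto planes of known height and fit the poses.

```bash
cat >> h.py <<'E'
def ray(c,p,z):
    d=c["R"].T@np.linalg.inv(c["K"])@[p[0],p[1],1];o=-c["R"].T@c["t"]
    return (o+d*(z-o[2])/d[2])
def rigid2(A,B):
    A=np.array(A);B=np.array(B);a=A-A.mean(0);b=B-B.mean(0)
    th=np.arctan2((a[:,0]*b[:,1]-a[:,1]*b[:,0]).sum(),(a*b).sum())
    R=np.array([[np.cos(th),-np.sin(th)],[np.sin(th),np.cos(th)]])
    t=B.mean(0)-R@A.mean(0);return th,t,(B-(A@R.T+t))
s35,c35=np.sin(np.radians(35)),np.cos(np.radians(35))
N=np.array([-s35,0,c35]);UP=np.array([c35,0,s35]);Y=np.array([0,1.,0]);PIV=np.array([-.0805,0,.0443])
def deck(ang,h,r=.110): # ang deg from up-slope, + towards +y
    a=np.radians(ang);return PIV+r*(np.cos(a)*UP+np.sin(a)*Y)+h*N
E
python3 - <<'E'
from h import *
c=dict(np.load("top0.npz"));s=dict(np.load("scene0.npz"))
kp=[((188.3,148.7),[.003,.150,.259]),((306,129.2),[.003,-.150,.259]),((227,160.8),deck(32,0)),((246.4,152.1),deck(0,0)),((267.6,154.6),deck(-32,0)),((251.5,187.9),PIV+.014*N),((285.5,170.4),deck(-64,.053))]
A=[k[1][:2] for k in kp];B=[ray(c,k[0],k[1][2])[:2] for k in kp]
th,t,r=rigid2(A,B);print("stand",np.degrees(th),t,(r*1000).round(1).tolist())
# scene bar ends + knob top
sc=lambda x,y:(205+x/3,175+(y-300)/300*115)
kp=[(sc(40,384),[.003,-.150,.259]),(sc(350,323),[.003,.150,.259]),(sc(76,408),deck(-64,.053))]
A2=[k[1][:2] for k in kp];B2=[ray(s,k[0],k[1][2])[:2] for k in kp]
th2,t2,r2=rigid2(A2,B2);print("stand scene",np.degrees(th2),t2,(r2*1000).round(1).tolist())
hub=ray(c,(123.2,207),.066);g=ray(c,(109.7,231),.094)
e1=ray(c,(109.2,204.4),.03);e2=ray(c,(143.8,213),.03)
print("valve hub",hub,"grip",g,np.linalg.norm(hub-g),"pipe ends",e1,e2,(e1+e2)/2,"dir",np.degrees(np.arctan2(*(e1-e2)[1::-1])),"handle dir",np.degrees(np.arctan2(*(g-hub)[1::-1])))
s2=lambda x,y:(340+(x-390)*55/390,160+(y-300)/5)
print("scene hub",ray(s,s2(590,448),.066),"grip",ray(s,s2(622,350),.094),ray(s,s2(465,482),.03),ray(s,s2(690,494),.03))
E
```

```text
stand 10.58242145033508 [ 0.61421803 -0.02655739] [[0.5, -4.6], [-2.7, 2.5], [-0.6, -0.1], [-1.3, -0.4], [-2.9, -1.3], [0.8, 1.9], [6.2, 2.0]]
stand scene 10.944272890938539 [ 0.61406565 -0.02181841] [[-4.2, 5.1], [0.5, -5.6], [3.7, 0.5]]
valve hub [0.46890835 0.32598003 0.066     ] grip [0.39911981 0.35039567 0.094     ] 0.0790605123561269 pipe ends [0.48049762 0.37870465 0.03      ] [0.45546751 0.27595388 0.03      ] [0.46798256 0.32732926 0.03      ] dir 76.30938586162961 handle dir 160.71752789955013
scene hub [0.46558725 0.33135392 0.066     ] grip [0.40521757 0.3584398  0.094     ] [0.45989157 0.27981684 0.03      ] [0.48097905 0.3839648  0.03      ]
```

```bash
cat >> h.py <<'E'
from scipy.spatial.transform import Rotation as Ro
ST=(0.614,-0.024,10.7)
def sw(X,st=None):
    x,y,d=st or ST;return Ro.from_euler('z',d,degrees=True).apply(X)+[x,y,0]
def sR(st=None,spin=0):
    x,y,d=st or ST;B=np.stack([np.cross(Y,-N),Y,-N],1)
    return Ro.from_euler('z',d,degrees=True)*Ro.from_matrix(B)*Ro.from_euler('z',spin,degrees=True)
def go(s,P,R):
    "needed shift (units, current tool axes; and after the turn) and turn (units)"
    R0=Ro.from_quat(s["eef_rot"]);d=P-np.array(s["tcp_pos"])
    rv=(R0.inv()*R).as_rotvec()
    print("turn u",(rv/np.pi).round(4),"deg",np.degrees(np.linalg.norm(rv)).round(2),"| shift u now",(R0.inv().apply(d)/.5).round(4),"after turn",(R.inv().apply(d)/.5).round(4),"mm",(d*1000).round(1))
E
python3 - <<'E'
from h import *
from cell import env
s=env.sense();P=sw(deck(-64,.138));print(P,"knob",sw(deck(-64,.038)))
go(s,P,sR())
E
```

```text
[ 0.51429214 -0.14345679  0.18500131] knob [ 0.57065249 -0.13280739  0.10308611]
turn u [-0.0597 -0.1884 -0.1881] deg 49.1 | shift u now [-1.0555 -1.0879  0.0791] after turn [-0.1529 -1.4966  0.202 ] mm [ 257.4 -712.9  -38.9]
```

move_arm(
  targets=[
    [1, [-0.052, -0.054, -0.004], [0, 0, 0]],
    [1, [-0.052, -0.054, -0.004], [0, 0, 0]],
    [1, [-0.052, -0.054, -0.004], [0, 0, 0]],
    [1, [-0.052, -0.054, -0.004], [0, 0, 0]],
    [1, [-0.052, -0.054, -0.004], [0, 0, 0]],
    [1, [-0.052, -0.054, -0.004], [0, 0, 0]],
    [1, [-0.052, -0.054, -0.004], [0, 0, 0]],
    [1, [-0.052, -0.054, -0.004], [0, 0, 0]],
    [1, [-0.052, -0.054, -0.004], [0, 0, 0]],
    [1, [-0.052, -0.054, -0.004], [0, 0, 0]],
    [1, [-0.052, -0.054, -0.004], [0, 0, 0]],
    [1, [-0.052, -0.054, -0.004], [0, 0, 0]],
    [1, [-0.052, -0.054, -0.004], [0, 0, 0]],
    [1, [-0.052, -0.054, -0.004], [0, 0, 0]],
    [1, [-0.052, -0.054, -0.004], [0, 0, 0]],
    [1, [-0.052, -0.054, -0.004], [0, 0, 0]],
    [1, [-0.052, -0.054, -0.004], [0, 0, 0]],
    [1, [-0.052, -0.054, -0.004], [0, 0, 0]],
    [1, [-0.052, -0.054, -0.004], [0, 0, 0]],
  ],
  force=35,
)

```text
time_s: 1.68
tcp_pos: [0.4965, -0.1029, 0.2626]
eef_rot: [0.21, 0.978, -0.0, 0.0]
ft_force: [0.6, 0.9, 0.5]
grip_width: 0.0939
grip_force: 0.0
```

move_arm(
  targets=[
    [1, [0, 0, 0], [-0.0075, -0.0236, -0.0235]],
    [1, [0, 0, 0], [-0.0075, -0.0236, -0.0235]],
    [1, [0, 0, 0], [-0.0075, -0.0236, -0.0235]],
    [1, [0, 0, 0], [-0.0075, -0.0236, -0.0235]],
    [1, [0, 0, 0], [-0.0075, -0.0236, -0.0235]],
    [1, [0, 0, 0], [-0.0075, -0.0236, -0.0235]],
    [1, [0, 0, 0], [-0.0075, -0.0236, -0.0235]],
    [1, [0, 0, 0], [-0.0075, -0.0236, -0.0235]],
    [1, [0, 0, 0], [0, 0, 0]],
    [1, [0, 0, 0], [0, 0, 0]],
  ],
)

```text
time_s: 2.52
tcp_pos: [0.4962, -0.1001, 0.2624]
eef_rot: [-0.074, 0.955, 0.03, 0.287]
ft_force: [0.7, -0.3, 0.9]
grip_width: 0.0936
grip_force: 0.0
```

Run:
```python
from h import *
from cell import env
s=env.sense();print(s["time_s"],s["tcp_pos"],np.round(s["qpos"],2),np.round(s["ft_force"],1))
go(s,sw(deck(-64,.138)),sR())
c=env.capture("wrist");c.update(tp=s["tcp_pos"],tq=s["eef_rot"]);np.savez("w1.npz",**c)
print(c["K"].tolist(),c["tool_from_camera"].round(3).tolist())
cv2.imwrite("pics/w1.png",c["pixels"])
```

```text
2.5167 [ 0.49615219 -0.10010834  0.26238774] [-0.38 -0.13  0.64  2.26 -0.38  0.48  2.29] [ 0.7 -0.3  0.9]
turn u [-0.0011 -0.0083 -0.0096] deg 2.3 | shift u now [ 0.0663 -0.0935  0.1401] after turn [ 0.0728 -0.0919  0.138 ] mm [ 18.1 -43.3 -77.4]
[[266.65173388213907, 0.0, 259.58255972424575], [0.0, 266.65173388213907, 190.08207876223068], [0.0, 0.0, 1.0]] [[0.0, -0.97, -0.241, 0.07], [1.0, 0.0, 0.0, 0.001], [-0.0, -0.241, 0.97, -0.161], [0.0, 0.0, 0.0, 1.0]]
```

View pics/w1.png

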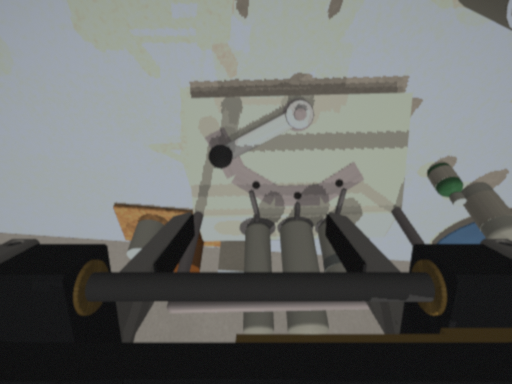

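The wrist view shows the knob at (221,155), pivot at (300,113), and holes at (256,185), (297,196) and (339,183). I refine the stand pose from these.

```bash
cat >> h.py <<'E'
def wcam(c):
    T=np.eye(4);T[:3,:3]=Ro.from_quat(c["tq"]).as_matrix();T[:3,3]=c["tp"]
    M=np.linalg.inv(T@c["tool_from_camera"]);c["R"]=M[:3,:3];c["t"]=M[:3,3];return c
def blob(im,u,v,r,th):
    M=np.zeros(im.shape[:2],bool);M[v-r:v+r+1,u-r:u+r+1]=im[v-r:v+r+1,u-r:u+r+1].max(2)<th
    n,l,st,ce=cv2.connectedComponentsWithStats(M.astype(np.uint8));i=1+np.argmax(st[1:,4]);return ce[i],st[i,4]
E
python3 - <<'E'
from h import *
c=wcam(dict(np.load("w1.npz")));im=c["pixels"]
px=[blob(im,256,185,7,70),blob(im,297,196,7,70),blob(im,339,183,7,70),blob(im,221,155,16,60)]
print(px)
Z=[deck(-32,0),deck(0,0),deck(32,0),deck(-64,.050),PIV+.013*N]
pts=[p[0] for p in px]+[(300,113)]
B=[ray(c,p,z[2])[:2] for p,z in zip(pts,Z)]
th,t,r=rigid2([z[:2] for z in Z],B);print(np.degrees(th),t,(r*1000).round(1).tolist())
print("knob direct",ray(c,pts[3],sw(Z[3])[2])-sw(Z[3]))
E
```

```text
[(array([255.66666667, 184.77777778]), np.int32(36)), (array([297.35 , 195.175]), np.int32(40)), (array([338.84210526, 182.78947368]), np.int32(38)), (array([220.17114914, 155.61858191]), np.int32(409))]
9.953526619490786 [ 0.61252717 -0.02368948] [[1.2, -0.2], [0.4, 0.3], [0.4, 0.3], [-0.3, -0.5], [-1.6, 0.1]]
knob direct [-3.24352554e-03  4.54051572e-04  2.77555756e-17]
```

```bash
sed -i 's/^ST=.*/ST=(0.6125,-0.0237,9.95)/' h.py
python3 - <<'E'
from h import *
from cell import env
s=env.sense()
go(s,sw(deck(-64,.110)),sR())
E
```

```text
turn u [ 0.0011 -0.0084 -0.0061] deg 1.88 | shift u now [ 0.0707 -0.0896  0.193 ] after turn [ 0.0774 -0.0875  0.1914] mm [  30.4  -39.1 -100.6]
```

move_arm(
  targets=[
    [1, [0, 0, 0], [0.001, -0.0084, -0.006]],
    [1, [0.0155, -0.0175, 0.0383], [0, 0, 0]],
    [1, [0.0155, -0.0175, 0.0383], [0, 0, 0]],
    [1, [0.0155, -0.0175, 0.0383], [0, 0, 0]],
    [1, [0.0155, -0.0175, 0.0383], [0, 0, 0]],
    [1, [0.0155, -0.0175, 0.0383], [0, 0, 0]],
    [1, [0, 0, 0], [0, 0, 0]],
    [1, [0, 0, 0], [0, 0, 0]],
  ],
)

```text
time_s: 3.23
tcp_pos: [0.5112, -0.12, 0.2194]
eef_rot: [-0.085, 0.95, 0.019, 0.298]
ft_force: [-0.1, 0.5, -0.4]
grip_width: 0.0941
grip_force: 0.0
```

Run:
```python
from h import *
from cell import env
s=env.sense();print(s["time_s"],np.round(s["qpos"],2))
go(s,sw(deck(-64,.041)),sR())
c=env.capture("wrist");c.update(tp=s["tcp_pos"],tq=s["eef_rot"]);np.savez("w2.npz",**c);c=wcam(c)
cv2.imwrite("pics/w2.png",c["pixels"])
p=proj(c,sw(deck(-64,.050)));print("pred knob",p,blob(c["pixels"],int(p[0]),int(p[1]),35,60))
```

```text
3.2333 [-0.15  0.02  0.49  2.29 -0.78  0.4   2.75]
turn u [-0.0039 -0.0013  0.0029] deg 0.9 | shift u now [ 0.045  -0.0395  0.2468] after turn [ 0.0456 -0.043   0.2461] mm [  54.8  -12.2 -113.9]
pred knob [239.27493889 170.69778572] (array([238.72149533, 170.08971963]), np.int32(535))
```

View pics/w2.png

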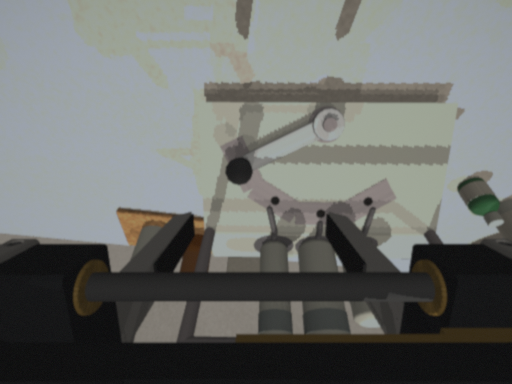

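The knob is at (239,170), within 1 px of prediction. The arm stopped short because joint 7 is near its limit (2.75). The half-turned grasp is equivalent and gives it room, so I turn the tool +180° about z, testing the sign first.

move_arm(
  targets=[
    [1, [0, 0, 0], [0, 0, 0.038]],
    [1, [0, 0, 0], [0, 0, 0.038]],
    [1, [0, 0, 0], [0, 0, 0.038]],
    [1, [0, 0, 0], [0, 0, 0]],
  ],
)

```text
time_s: 3.62
tcp_pos: [0.5114, -0.1185, 0.2199]
eef_rot: [0.087, 0.95, 0.073, 0.291]
ft_force: [-0.6, 0.2, 0.2]
grip_width: 0.094
grip_force: 0.0
```

Run:
```python
from h import *
from cell import env
s=env.sense();print(s["time_s"],np.round(s["qpos"],2))
go(s,sw(deck(-64,.110)),sR(spin=180))
```

```text
3.6167 [-0.16  0.01  0.5   2.29 -0.78  0.4   2.39]
turn u [-3.000e-04  4.900e-03  8.879e-01] deg 159.82 | shift u now [ 0.0283 -0.0582  0.109 ] after turn [-0.0469  0.046   0.1084] mm [ 15.7 -20.6 -57.8]
```

move_arm(
  targets=[
    [1, [0, 0, 0], [0, 0, 0.037]],
    [1, [0, 0, 0], [0, 0, 0.037]],
    [1, [0, 0, 0], [0, 0, 0.037]],
    [1, [0, 0, 0], [0, 0, 0.037]],
    [1, [0, 0, 0], [0, 0, 0.037]],
    [1, [0, 0, 0], [0, 0, 0.037]],
    [1, [0, 0, 0], [0, 0, 0.037]],
    [1, [0, 0, 0], [0, 0, 0.037]],
    [1, [0, 0, 0], [0, 0, 0.037]],
    [1, [0, 0, 0], [0, 0, 0.037]],
    [1, [0, 0, 0], [0, 0, 0.037]],
    [1, [0, 0, 0], [0, 0, 0.037]],
    [1, [0, 0, 0], [0, 0, 0.037]],
    [1, [0, 0, 0], [0, 0, 0.037]],
    [1, [0, 0, 0], [0, 0, 0.037]],
    [1, [0, 0, 0], [0, 0, 0.037]],
    [1, [0, 0, 0], [0, 0, 0.037]],
    [1, [0, 0, 0], [0, 0, 0.037]],
    [1, [0, 0, 0], [0, 0, 0.037]],
    [1, [0, 0, 0], [0, 0, 0.037]],
  ],
)

```text
time_s: 5.28
tcp_pos: [0.5113, -0.1186, 0.2198]
eef_rot: [0.906, 0.3, 0.295, 0.049]
ft_force: [-0.1, -0.6, -0.3]
grip_width: 0.0942
grip_force: 0.0
```

move_arm(
  targets=[
    [1, [0, 0, 0], [0, 0, 0.037]],
    [1, [0, 0, 0], [0, 0, 0.037]],
    [1, [0, 0, 0], [0, 0, 0.037]],
    [1, [0, 0, 0], [0, 0, 0.037]],
    [1, [0, 0, 0], [0, 0, 0]],
    [1, [0, 0, 0], [0, 0, 0]],
  ],
)

```text
time_s: 5.78
tcp_pos: [0.5113, -0.1187, 0.2198]
eef_rot: [0.95, 0.087, 0.299, -0.019]
ft_force: [0.6, -0.1, 0.4]
grip_width: 0.0935
grip_force: 0.0
```

Run:
```python
from h import *
from cell import env
s=env.sense();print(s["time_s"],np.round(s["qpos"],2))
go(s,sw(deck(-64,.110)),sR(spin=180))
```

```text
5.7833 [-0.21  0.01  0.54  2.29 -0.79  0.4  -0.39]
turn u [0.0035 0.0008 0.0042] deg 0.99 | shift u now [-0.0469  0.0438  0.1089] after turn [-0.0465  0.0456  0.1083] mm [ 15.8 -20.4 -57.7]
```

move_arm(
  targets=[
    [1, [-0.0155, 0.015, 0.036], [0.0035, 0.001, 0.004]],
    [1, [-0.0155, 0.015, 0.036], [0, 0, 0]],
    [1, [-0.0155, 0.015, 0.036], [0, 0, 0]],
    [1, [0, 0, 0], [0, 0, 0]],
    [1, [0, 0, 0], [0, 0, 0]],
  ],
)

```text
time_s: 6.2
tcp_pos: [0.5228, -0.1357, 0.1749]
eef_rot: [0.951, 0.082, 0.299, -0.024]
ft_force: [0.4, -0.0, 0.5]
grip_width: 0.0939
grip_force: 0.0
```

Run:
```python
from h import *
from cell import env
s=env.sense();print(s["time_s"],np.round(s["qpos"],2))
go(s,sw(deck(-64,.110)),sR(spin=180))
go(s,sw(deck(-64,.042)),sR(spin=180))
```

```text
6.2 [-0.04  0.15  0.43  2.29 -1.14  0.4  -0.01]
turn u [ 0.0011  0.0007 -0.0003] deg 0.24 | shift u now [-0.0088  0.008   0.0252] after turn [-0.0089  0.008   0.0252] mm [  4.2  -3.3 -12.9]
turn u [ 0.0011  0.0007 -0.0003] deg 0.24 | shift u now [-0.0085  0.0075  0.1612] after turn [-0.0089  0.008   0.1612] mm [ 42.6   3.4 -68.6]
```

```bash
cat > kin.py <<'E'
from h import *
import itertools
from scipy.optimize import least_squares
D=[([-1.188,.417,-.01,1.614,.005,1.111,-.053],[.257,.5695,.224],[.21,.978,-.001,0]),
([-.38,-.13,.64,2.26,-.38,.48,2.29],[.4962,-.1001,.2624],[-.074,.955,.03,.287]),
([-.15,.02,.49,2.29,-.78,.4,2.75],[.5112,-.12,.2194],[-.085,.95,.019,.298]),
([-.16,.01,.5,2.29,-.78,.4,2.39],[.5114,-.1185,.2199],[.087,.95,.073,.291]),
([-.21,.01,.54,2.29,-.79,.4,-.39],[.5113,-.1187,.2198],[.95,.087,.299,-.019]),
([-.04,.15,.43,2.29,-1.14,.4,-.01],[.5228,-.1357,.1749],[.951,.082,.299,-.024])]
def fk(q,p,s):
    "p: z0,x1,b,c,d, dx elbow, offsets ; s signs of z joints, tail yaw k"
    z0,b,c,d,y1,e,f=p
    R=Ro.from_euler('z',s[0]*q[0]);x=np.array([0,0,z0])
    R=R*Ro.from_euler('y',q[1]);x=x+R.apply([0,y1,0])
    R=R*Ro.from_euler('z',s[1]*q[2]);x=x+R.apply([e,0,b])
    R=R*Ro.from_euler('y',q[3]);x=x+R.apply([-e,0,0])
    R=R*Ro.from_euler('z',s[2]*q[4]);x=x+R.apply([f,0,c])
    R=R*Ro.from_euler('y',q[5]);R=R*Ro.from_euler('z',s[3]*q[6]+s[4]*np.pi/2);x=x+R.apply([0,0,d])
    return x,R
if __name__=="__main__":
    best=[]
    for s in itertools.product([1,-1],[1,-1],[1,-1],[1,-1],[0,1,2,3]):
        e=[np.degrees((fk(q,[0]*7,s)[1].inv()*Ro.from_quat(o)).magnitude()) for q,_,o in D];best.append((max(e),s))
    best.sort();print(best[:3]);s=best[0][1]
    r=least_squares(lambda p:np.concatenate([fk(q,p,s)[0]-x for q,x,_ in D]),[.3,.4,.4,.3,0,0,0])
    print(r.x.round(4),(r.fun*1000).round(1))
    r=least_squares(lambda p:np.concatenate([fk(q,[*p,0,0,0],s)[0]-x for q,x,_ in D]),[.3,.4,.4,.3])
    print(r.x.round(4),(r.fun*1000).round(1))
E
python3 kin.py
```

```text
[(np.float64(0.7497337775699965), (-1, -1, -1, -1, 1)), (np.float64(48.55592389754464), (1, 1, 1, 1, 3)), (np.float64(73.06176942017575), (-1, 1, -1, -1, 1))]
[ 0.2686  0.5909  0.4667  0.3902 -0.031  -0.0356 -0.0342] [ 0.8 -0.6  0.5 -0.5  1.1  2.9 -1.7 -1.8 -3.7 -1.1 -3.2  0.7  2.2  2.9
  1.5  0.9  1.9 -1.9]
[0.3286 0.4382 0.5141 0.2551] [-23.4  24.1  21.9  10.7  17.6   5.7  -2.8  13.1  -8.9  -1.8  11.8  -4.5
   0.   17.6  -3.8 -11.4  14.6 -10.2]
```

```bash
cat > ik.py <<'E'
from kin import *
S=(-1,-1,-1,-1,1);PP=[.2686,.5909,.4667,.3902,-.031,-.0356,-.0342]
LO=np.array([-2.81,-.39,-1.27,.06,-1.19,.19,-2.82]);HI=np.array([2.81,2.02,1.25,2.57,4.33,2.,2.82])
def solve(P,R,q0,m=.1,w=0.0):
    def f(q):
        x,r=fk(q,PP,S);return np.concatenate([(x-P)*10,(R.inv()*r).as_rotvec()*3,w*(q-q0)])
    return least_squares(f,np.clip(q0,LO+m+.01,HI-m-.01),bounds=(LO+m,HI-m))
E
python3 - <<'E'
from ik import *
rng=np.random.default_rng(0)
for spin in (0,180):
  for nm,P in(("park110",sw(deck(-64,.110))),("park42",sw(deck(-64,.042))),("h0",sw(deck(0,.058))),("h32",sw(deck(32,.042)))):
    out=[]
    for _ in range(25):
        r=solve(P,sR(spin=spin),rng.uniform(LO,HI),.12)
        if r.cost<1e-4:
            q=r.x;mg=np.min(np.minimum(q-LO,HI-q)[[1,2,3,4,5,6]]);out.append((mg,q.round(2).tolist()))
    out.sort(reverse=True);print(spin,nm,len(out),[ (round(o[0],2),o[1]) for o in out[:3]])
E
```

```text
0 park110 0 []
0 park42 12 [(np.float64(0.12), [1.27, 0.7, -1.15, 2.19, 1.48, 0.31, 0.77]), (np.float64(0.12), [1.27, 0.7, -1.15, 2.19, 1.48, 0.31, 0.77]), (np.float64(0.12), [1.27, 0.7, -1.15, 2.19, 1.48, 0.31, 0.77])]
0 h0 11 [(np.float64(0.13), [1.04, 0.53, -1.14, 2.18, 1.32, 0.32, 0.64]), (np.float64(0.13), [1.04, 0.53, -1.14, 2.18, 1.33, 0.32, 0.64]), (np.float64(0.13), [1.03, 0.52, -1.13, 2.18, 1.32, 0.32, 0.65])]
0 h32 13 [(np.float64(0.14), [0.84, 0.5, -1.04, 2.23, 1.58, 0.33, 0.26]), (np.float64(0.14), [0.84, 0.5, -1.04, 2.23, 1.58, 0.33, 0.26]), (np.float64(0.14), [0.88, 0.55, -1.13, 2.22, 1.6, 0.41, 0.26])]
180 park110 0 []
180 park42 6 [(np.float64(0.12), [1.27, 0.7, -1.15, 2.19, 1.48, 0.31, -2.38]), (np.float64(0.12), [1.27, 0.7, -1.15, 2.19, 1.48, 0.31, -2.38]), (np.float64(0.12), [1.27, 0.7, -1.15, 2.19, 1.48, 0.31, -2.38])]
180 h0 6 [(np.float64(0.12), [1.03, 0.52, -1.13, 2.18, 1.32, 0.31, -2.49]), (np.float64(0.12), [1.04, 0.53, -1.15, 2.18, 1.33, 0.33, -2.51]), (np.float64(0.12), [1.04, 0.53, -1.15, 2.18, 1.33, 0.33, -2.51])]
180 h32 0 []
```

```bash
sed -i 's/^def sR.*/def sR(st=None,spin=0,back=0):/; s/\*Ro.from_euler(.z.,spin,degrees=True)$/*Ro.from_euler("y",back,degrees=True)*Ro.from_euler("z",spin,degrees=True)/' h.py
python3 - <<'E'
from ik import *
print(sR(back=10).as_matrix()[:,2])  # should be more vertical
rng=np.random.default_rng(0)
A=[("park120",sw(deck(-64,.12))),("park42",sw(deck(-64,.042))),("h0",sw(deck(0,.058))),("h32",sw(deck(32,.042)))]
for back in (8,15):
 for spin in (-20,0,20,180):
  for nm,P in A:
    out=[]
    for _ in range(12):
        r=solve(P,sR(spin=spin,back=back),rng.uniform(np.maximum(LO,-1.5),np.minimum(HI,2)),.15)
        if r.cost<1e-4:
            q=r.x;mg=np.min(np.minimum(q-LO,HI-q)[[1,2,3,4,5,6]]);out.append((round(mg,2),q.round(2).tolist()))
    out.sort(reverse=True);print(back,spin,nm,len(out),out[:1])
E
```

```text
[ 0.41626162  0.07302366 -0.90630779]
8 -20 park120 7 [(np.float64(0.17), [1.06, 0.27, -0.81, 2.18, -0.06, 0.36, 2.45])]
8 -20 park42 4 [(np.float64(0.18), [1.14, 0.6, -1.04, 2.13, 0.97, 0.37, 1.53])]
8 -20 h0 7 [(np.float64(0.21), [0.89, 0.45, -0.99, 2.1, 0.78, 0.4, 1.46])]
8 -20 h32 7 [(np.float64(0.22), [0.79, 0.5, -1.05, 2.14, 1.09, 0.44, 1.06])]
8 0 park120 12 [(np.float64(0.22), [0.23, 0.16, 0.1, 2.21, -0.62, 0.42, 2.6])]
8 0 park42 6 [(np.float64(0.16), [1.17, 0.65, -1.11, 2.12, 1.06, 0.42, 1.1])]
8 0 h0 9 [(np.float64(0.23), [0.9, 0.46, -1.02, 2.1, 0.81, 0.42, 1.08])]
8 0 h32 11 [(np.float64(0.2), [0.8, 0.51, -1.07, 2.14, 1.11, 0.46, 0.7])]
8 20 park120 10 [(np.float64(0.23), [0.28, 0.16, 0.06, 2.21, -0.6, 0.42, 2.23])]
8 20 park42 10 [(np.float64(0.2), [1.15, 0.62, -1.07, 2.13, 1.0, 0.39, 0.8])]
8 20 h0 9 [(np.float64(0.23), [0.91, 0.46, -1.03, 2.1, 0.82, 0.42, 0.72])]
8 20 h32 9 [(np.float64(0.15), [0.83, 0.54, -1.12, 2.14, 1.15, 0.5, 0.31])]
8 180 park120 11 [(np.float64(0.3), [-0.22, 0.18, 0.62, 2.22, -0.79, 0.49, -0.37])]
8 180 park42 6 [(np.float64(0.16), [-0.01, 0.34, 
[... 767 characters left out ...]
at64(0.34), [0.66, 0.46, -0.91, 2.07, 0.74, 0.53, 1.01])]
15 20 park120 10 [(np.float64(0.4), [-0.25, 0.21, 0.64, 2.14, -0.55, 0.59, 2.18])]
15 20 park42 12 [(np.float64(0.29), [0.99, 0.54, -0.91, 2.06, 0.66, 0.48, 1.06])]
15 20 h0 10 [(np.float64(0.36), [0.77, 0.44, -0.91, 2.01, 0.58, 0.56, 0.92])]
15 20 h32 10 [(np.float64(0.31), [0.62, 0.43, -0.85, 2.07, 0.67, 0.5, 0.72])]
15 180 park120 8 [(np.float64(0.39), [-0.2, 0.2, 0.57, 2.14, -0.53, 0.58, -0.64])]
15 180 park42 10 [(np.float64(0.31), [-0.2, 0.38, 0.56, 2.12, -0.8, 0.5, -0.43])]
15 180 h0 10 [(np.float64(0.39), [-0.66, 0.35, 0.86, 2.09, -0.7, 0.58, -0.73])]
15 180 h32 9 [(np.float64(0.3), [0.7, 0.49, -0.97, 2.06, 0.8, 0.56, -2.18])]
```

Run:
```python
from ik import *
from cell import env
s=env.sense();q0=np.array(s["qpos"])
for spin in (165,180,195):
  q=q0.copy()
  print(spin)
  for a,h in [(-64,.12),(-64,.08),(-64,.042),(-64,.058),(-48,.058),(-32,.058),(-16,.058),(0,.058),(16,.058),(32,.058),(32,.042)]:
    r=solve(sw(deck(a,h)),sR(spin=spin,back=14),q,.1,.02);q=r.x
    x,R=fk(q,PP,S);print(a,h,"err mm",round(1000*np.linalg.norm(x-sw(deck(a,h))),1),q.round(2).tolist())
go(s,sw(deck(-64,.1)),sR(spin=180,back=14))
```

```text
165
-64 0.12 err mm 0.0 [-0.23, 0.2, 0.61, 2.15, -0.57, 0.57, -0.33]
-64 0.08 err mm 0.0 [-0.18, 0.29, 0.54, 2.15, -0.69, 0.51, -0.25]
-64 0.042 err mm 0.0 [-0.13, 0.37, 0.47, 2.13, -0.78, 0.46, -0.18]
-64 0.058 err mm 0.0 [-0.15, 0.33, 0.5, 2.14, -0.74, 0.48, -0.21]
-48 0.058 err mm 0.0 [-0.23, 0.33, 0.53, 2.11, -0.69, 0.51, -0.31]
-32 0.058 err mm 0.0 [-0.31, 0.32, 0.56, 2.09, -0.64, 0.51, -0.41]
-16 0.058 err mm 0.0 [-0.39, 0.31, 0.58, 2.09, -0.59, 0.51, -0.51]
0 0.058 err mm 0.0 [-0.47, 0.29, 0.6, 2.1, -0.56, 0.5, -0.6]
16 0.058 err mm 0.0 [-0.55, 0.28, 0.62, 2.13, -0.52, 0.47, -0.69]
32 0.058 err mm 0.0 [-0.63, 0.27, 0.63, 2.17, -0.5, 0.43, -0.76]
32 0.042 err mm 0.0 [-0.59, 0.3, 0.59, 2.16, -0.55, 0.41, -0.72]
180
-64 0.12 err mm 0.0 [-0.28, 0.21, 0.67, 2.16, -0.6, 0.58, -0.57]
-64 0.08 err mm 0.0 [-0.22, 0.3, 0.6, 2.15, -0.72, 0.53, -0.48]
-64 0.042 err mm 0.0 [-0.18, 0.37, 0.52, 2.13, -0.82, 0.48, -0.41]
-64 0.058 err mm 0.0 [-0.19, 0.34, 0.55, 2.14, -0.78, 0.5, -0.44]
-48 0.058 err mm 0.0 [-0.27, 0.33, 0.59, 2.11, -0.72, 0.52, -0.54]
-32 0.058 err mm 0.0 [-0.35, 0.33, 0.62, 
[... 519 characters left out ...]
38, 0.58, 2.13, -0.86, 0.5, -0.63]
-64 0.058 err mm 0.0 [-0.24, 0.35, 0.61, 2.14, -0.82, 0.51, -0.67]
-48 0.058 err mm 0.0 [-0.32, 0.34, 0.65, 2.11, -0.76, 0.53, -0.77]
-32 0.058 err mm 0.0 [-0.4, 0.34, 0.68, 2.09, -0.71, 0.54, -0.87]
-16 0.058 err mm 0.0 [-0.48, 0.33, 0.7, 2.09, -0.67, 0.54, -0.96]
0 0.058 err mm 0.0 [-0.57, 0.31, 0.73, 2.1, -0.64, 0.52, -1.05]
16 0.058 err mm 0.0 [-0.65, 0.3, 0.74, 2.13, -0.61, 0.5, -1.13]
32 0.058 err mm 0.0 [-0.73, 0.29, 0.76, 2.17, -0.59, 0.46, -1.19]
32 0.042 err mm 0.0 [-0.69, 0.32, 0.71, 2.16, -0.64, 0.44, -1.15]
turn u [ 0.001  -0.0771 -0.0004] deg 13.88 | shift u now [-0.0088  0.0079  0.0452] after turn [0.0023 0.008  0.046 ] mm [  9.9  -2.3 -21.1]
```

The fitted kinematics show that leaning 14° back from the normal, about the closing axis, keeps the whole swing within joint limits. It still clears the bar.

move_arm(
  targets=[
    [1, [0, 0, 0], [0.0005, -0.0385, 0]],
    [1, [0, 0, 0], [0.0005, -0.0385, 0]],
    [1, [0.001, 0.004, 0.015], [0, 0, 0]],
    [1, [0.001, 0.004, 0.015], [0, 0, 0]],
    [1, [0, 0, 0.015], [0, 0, 0]],
    [1, [0, 0, 0], [0, 0, 0]],
    [1, [0, 0, 0], [0, 0, 0]],
  ],
)

```text
time_s: 6.78
tcp_pos: [0.537, -0.131, 0.1562]
eef_rot: [0.965, 0.087, 0.246, -0.029]
ft_force: [-0.9, -0.6, 0.6]
grip_width: 0.094
grip_force: 0.0
```

```bash
cat > st.py <<'E'
from h import *
from cell import env
import sys
s=env.sense();print(s["time_s"],np.round(s["qpos"],2),"F",np.round(s["ft_force"],1),"w",round(s["grip_width"],4),"gf",round(s["grip_force"],1))
# current position in deck coordinates
x=Ro.from_euler('z',-ST[2],degrees=True).apply(np.array(s["tcp_pos"])-[ST[0],ST[1],0])-PIV
print("deck: h",round(x@N*1000,1),"r",round(1000*np.hypot(x@UP,x[1]),1),"ang",np.degrees(np.arctan2(x[1],x@UP)).round(1))
for a in sys.argv[1:]:
    ang,h=map(float,a.split(","));print(a,end=" ");go(s,sw(deck(ang,h)),sR(spin=180,back=14))
E
python3 st.py -64,.1 -64,.07 -64,.042
```

```text
6.7833 [-0.09  0.23  0.46  2.21 -0.91  0.45 -0.27] F [-0.9 -0.6  0.6] w 0.094 gf 0.0
deck: h 98.7 r 107.2 ang -59.7
-64,.1 turn u [-0.0054 -0.0426  0.0011] deg 7.72 | shift u now [-0.0119  0.0125 -0.0014] after turn [-0.0119  0.0125  0.0004] mm [-4.3 -7.1 -2.3]
-64,.07 turn u [-0.0054 -0.0426  0.0011] deg 7.72 | shift u now [-0.0052  0.0135  0.0582] after turn [0.0026 0.0125 0.0586] mm [ 12.6  -4.1 -26.9]
-64,.042 turn u [-0.0054 -0.0426  0.0011] deg 7.72 | shift u now [0.0009 0.0145 0.1138] after turn [0.0162 0.0125 0.1129] mm [ 28.4  -1.4 -49.8]
```

move_arm(
  targets=[
    [1, [0, 0, 0], [-0.0018, -0.0142, 0]],
    [1, [0, 0, 0], [-0.0018, -0.0142, 0]],
    [1, [0, 0, 0], [-0.0018, -0.0142, 0]],
    [1, [0.0015, 0.006, 0.029], [0, 0, 0]],
    [1, [0.0015, 0.006, 0.029], [0, 0, 0]],
    [1, [0, 0, 0], [0, 0, 0]],
    [1, [0, 0, 0], [0, 0, 0]],
  ],
)

```text
time_s: 7.37
tcp_pos: [0.5492, -0.1354, 0.1293]
eef_rot: [0.98, 0.086, 0.181, -0.015]
ft_force: [0.3, -1.3, 1.2]
grip_width: 0.0941
grip_force: 0.0
```

```bash
python3 st.py -64,.07 -64,.042
python3 - <<'E'
from h import *
from cell import env
s=env.sense();c=env.capture("wrist");cv2.imwrite("pics/w3.png",c["pixels"])
c.update(tp=s["tcp_pos"],tq=s["eef_rot"]);c=wcam(c);print(proj(c,sw(deck(-64,.053))),proj(c,sw(deck(-64,.026))))
E
```

```text
7.3667 [-0.18  0.33  0.53  2.12 -0.72  0.51 -0.51] F [ 0.3 -1.3  1.2] w 0.0941 gf 0.0
deck: h 70.3 r 110.1 ang -64.2
-64,.07 turn u [0.0001 0.0003 0.0004] deg 0.1 | shift u now [ 0.0009 -0.0005  0.0004] after turn [ 0.0009 -0.0005  0.0004] mm [ 0.4  0.3 -0. ]
-64,.042 turn u [0.0001 0.0003 0.0004] deg 0.1 | shift u now [ 0.0145 -0.0005  0.0548] after turn [ 0.0144 -0.0005  0.0548] mm [ 16.2   3.1 -23. ]
[261.07152569 218.20574396] [260.91200963 199.06726199]
```

View pics/w3.png

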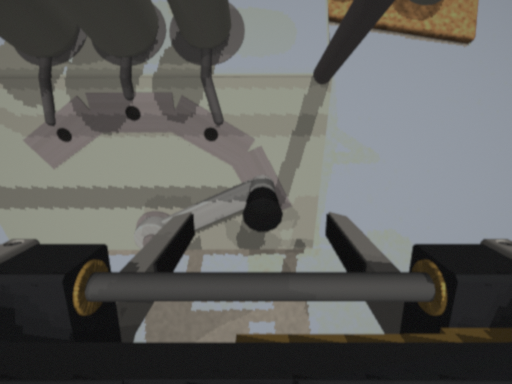

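The knob, at (262,209), sits centred between the fingers where predicted. I descend and close on it.

move_arm(
  targets=[
    [1, [0.0072, 0, 0.0137], [0, 0, 0]],
    [1, [0.0072, 0, 0.0137], [0, 0, 0]],
    [1, [0, 0, 0.0137], [0, 0, 0]],
    [1, [0, 0, 0.0137], [0, 0, 0]],
    [1, [0, 0, 0], [0, 0, 0]],
  ],
)

```text
time_s: 7.83
tcp_pos: [0.5657, -0.1321, 0.1044]
eef_rot: [0.98, 0.086, 0.181, -0.016]
ft_force: [-1.2, 0.2, -0.7]
grip_width: 0.0936
grip_force: 0.0
```

move_arm(
  targets=[
    [-1, [0, 0, 0], [0, 0, 0]],
    [-1, [0, 0, 0], [0, 0, 0]],
    [-1, [0, 0, 0], [0, 0, 0]],
    [-1, [0, 0, 0], [0, 0, 0]],
    [-1, [0, 0, 0], [0, 0, 0]],
    [-1, [0, 0, 0], [0, 0, 0]],
    [-1, [0, 0, 0], [0, 0, 0]],
    [-1, [0, 0, 0], [0, 0, 0]],
  ],
  force=35,
)

```text
time_s: 8.5
tcp_pos: [0.5659, -0.1324, 0.106]
eef_rot: [0.98, 0.086, 0.181, -0.016]
ft_force: [-0.1, 0.1, 0.0]
grip_width: 0.0441
grip_force: 0.0
```

```bash
python3 st.py -64,.042 -64,.057
```

```text
8.5 [-0.14  0.39  0.48  2.1  -0.79  0.48 -0.45] F [-0.1  0.1  0. ] w 0.0441 gf 0.0
deck: h 41.4 r 110.2 ang -64.0
-64,.042 turn u [-0.      0.0001  0.0003] deg 0.06 | shift u now [-0.0006 -0.0003 -0.001 ] after turn [-0.0006 -0.0003 -0.001 ] mm [-0.5  0.1  0.4]
-64,.057 turn u [-0.      0.0001  0.0003] deg 0.06 | shift u now [-0.0079 -0.0003 -0.0301] after turn [-0.0079 -0.0003 -0.0301] mm [-9.  -1.4 12.6]
```

move_arm(
  targets=[
    [-1, [0, 0, 0], [0, 0, 0]],
    [-1, [0, 0, 0], [0, 0, 0]],
    [-1, [0, 0, 0], [0, 0, 0]],
    [-1, [0, 0, 0], [0, 0, 0]],
    [-1, [0, 0, 0], [0, 0, 0]],
  ],
)

```text
time_s: 8.92
tcp_pos: [0.566, -0.1331, 0.1061]
eef_rot: [0.98, 0.085, 0.182, -0.015]
ft_force: [0.6, -6.8, 0.8]
grip_width: 0.0263
grip_force: 35.0
```

```bash
python3 st.py -64,.042 -64,.056
```

```text
8.9167 [-0.14  0.39  0.48  2.1  -0.79  0.48 -0.45] F [ 0.6 -6.8  0.8] w 0.0263 gf 35.0
deck: h 41.5 r 110.8 ang -64.1
-64,.042 turn u [0.0003 0.     0.0001] deg 0.06 | shift u now [-0.0005 -0.0016 -0.0008] after turn [-0.0005 -0.0016 -0.0008] mm [-0.5  0.7  0.3]
-64,.056 turn u [0.0003 0.     0.0001] deg 0.06 | shift u now [-0.0073 -0.0016 -0.028 ] after turn [-0.0073 -0.0016 -0.028 ] mm [-8.4 -0.6 11.8]
```

move_arm(
  targets=[
    [-1, [-0.0018, 0.001, -0.007], [0, 0, 0]],
    [-1, [-0.0018, 0.0005, -0.007], [0, 0, 0]],
    [-1, [-0.0018, 0, -0.007], [0, 0, 0]],
    [-1, [-0.0018, 0, -0.007], [0, 0, 0]],
    [-1, [0, 0, 0], [0, 0, 0]],
    [-1, [0, 0, 0], [0, 0, 0]],
  ],
)

```text
time_s: 9.42
tcp_pos: [0.5579, -0.1346, 0.1178]
eef_rot: [0.98, 0.086, 0.182, -0.016]
ft_force: [3.8, -2.5, -5.0]
grip_width: 0.0265
grip_force: 35.0
```

```bash
python3 st.py -64,.056
python3 - <<'E'
from h import *
# arc in tool axes, h const: shifts per 6 deg row, -64 -> 32 (16 rows)
R=sR(spin=180,back=14)
A=np.array([sw(deck(-64+6*i,.056)) for i in range(17)])
for d in np.diff(A,axis=0): print((R.inv().apply(d)/.5).round(4).tolist())
E
```

```text
9.4167 [-0.16  0.36  0.5   2.11 -0.75  0.49 -0.48] F [ 3.8 -2.5 -5. ] w 0.0265 gf 35.0
deck: h 55.9 r 110.9 ang -64.1
-64,.056 turn u [ 0.     -0.      0.0003] deg 0.05 | shift u now [-0.0004 -0.0019 -0.0001] after turn [-0.0004 -0.0019 -0.0001] mm [-0.4  0.9 -0. ]
[0.0195, -0.0112, -0.0049]
[0.0183, -0.0132, -0.0046]
[0.0169, -0.0151, -0.0042]
[0.0152, -0.0168, -0.0038]
[0.0134, -0.0184, -0.0034]
[0.0115, -0.0197, -0.0029]
[0.0094, -0.0209, -0.0024]
[0.0073, -0.0218, -0.0018]
[0.005, -0.0224, -0.0013]
[0.0027, -0.0229, -0.0007]
[0.0004, -0.023, -0.0001]
[-0.0019, -0.0229, 0.0005]
[-0.0043, -0.0226, 0.0011]
[-0.0065, -0.022, 0.0016]
[-0.0087, -0.0212, 0.0022]
[-0.0108, -0.0201, 0.0027]
```

The force is about 6 N along the normal and the TCP rose 14.5 mm, so the plunger is lifted. I start the swing.

move_arm(
  targets=[
    [-1, [0.0098, -0.0056, -0.0025], [0, 0, 0]],
    [-1, [0.0098, -0.0056, -0.0025], [0, 0, 0]],
    [-1, [0.0183, -0.0132, -0.0046], [0, 0, 0]],
    [-1, [0.0169, -0.0151, -0.0042], [0, 0, 0]],
    [-1, [0.0152, -0.0168, -0.0038], [0, 0, 0]],
    [-1, [0.0134, -0.0184, -0.0034], [0, 0, 0]],
    [-1, [0.0115, -0.0197, -0.0029], [0, 0, 0]],
    [-1, [0.0094, -0.0209, -0.0024], [0, 0, 0]],
    [-1, [0, 0, 0], [0, 0, 0]],
    [-1, [0, 0, 0], [0, 0, 0]],
  ],
)

```text
time_s: 10.25
tcp_pos: [0.5907, -0.0691, 0.1481]
eef_rot: [0.98, 0.087, 0.181, -0.016]
ft_force: [1.7, 2.0, -7.4]
grip_width: 0.0266
grip_force: 35.0
```

```bash
python3 st.py -22,.056
```

```text
10.25 [-0.37  0.34  0.58  2.05 -0.63  0.53 -0.74] F [ 1.7  2.  -7.4] w 0.0266 gf 35.0
deck: h 55.7 r 109.4 ang -22.0
-22,.056 turn u [-0.0005  0.0004  0.0008] deg 0.19 | shift u now [ 0.0009  0.0005 -0.0009] after turn [ 0.0009  0.0005 -0.0009] mm [ 0.3 -0.2  0.6]
```

move_arm(
  targets=[
    [-1, [0.0073, -0.0218, -0.0018], [0, 0, 0]],
    [-1, [0.005, -0.0224, -0.0013], [0, 0, 0]],
    [-1, [0.0027, -0.0229, -0.0007], [0, 0, 0]],
    [-1, [0.0004, -0.023, -0.0001], [0, 0, 0]],
    [-1, [-0.0019, -0.0229, 0.0005], [0, 0, 0]],
    [-1, [-0.0043, -0.0226, 0.0011], [0, 0, 0]],
    [-1, [-0.0065, -0.022, 0.0016], [0, 0, 0]],
    [-1, [-0.0087, -0.0212, 0.0022], [0, 0, 0]],
    [-1, [-0.0108, -0.0201, 0.0027], [0, 0, 0]],
    [-1, [0, 0, 0], [0, 0, 0]],
    [-1, [0, 0, 0], [0, 0, 0]],
  ],
)

```text
time_s: 11.17
tcp_pos: [0.566, 0.0258, 0.143]
eef_rot: [0.98, 0.086, 0.18, -0.016]
ft_force: [-1.5, -4.2, -9.6]
grip_width: 0.0258
grip_force: 35.0
```

```bash
python3 st.py 32,.056 32,.042
```

```text
11.1667 [-0.62  0.3   0.63  2.13 -0.52  0.45 -1.01] F [-1.5 -4.2 -9.6] w 0.0258 gf 35.0
deck: h 56.0 r 108.1 ang 31.7
32,.056 turn u [-0.      0.0007  0.0003] deg 0.14 | shift u now [ 0.0024 -0.003  -0.0006] after turn [ 0.0024 -0.003  -0.0006] mm [0.8 1.7 0.7]
32,.042 turn u [-0.      0.0007  0.0003] deg 0.14 | shift u now [ 0.0093 -0.003   0.0266] after turn [ 0.0092 -0.003   0.0266] mm [  8.7   3.1 -10.8]
```

move_arm(
  targets=[
    [-1, [0, -0.0015, 0], [0, 0, 0]],
    [-1, [0.0017, 0, 0.0067], [0, 0, 0]],
    [-1, [0.0017, 0, 0.0067], [0, 0, 0]],
    [-1, [0, 0, 0], [0, 0, 0]],
  ],
)

```text
time_s: 11.5
tcp_pos: [0.5704, 0.0265, 0.1373]
eef_rot: [0.98, 0.085, 0.181, -0.015]
ft_force: [-3.5, -4.6, -8.8]
grip_width: 0.0266
grip_force: 35.0
```

```bash
python3 st.py 32,.042
```

```text
11.5 [-0.61  0.32  0.61  2.13 -0.54  0.44 -0.99] F [-3.5 -4.6 -8.8] w 0.0266 gf 35.0
deck: h 48.8 r 108.4 ang 31.5
32,.042 turn u [ 0.0003  0.0006 -0.0001] deg 0.13 | shift u now [ 0.0051 -0.0032  0.0127] after turn [ 0.0051 -0.0032  0.0127] mm [ 4.3  2.4 -5. ]
```

Lift is now 7.3 mm, below the 9 mm plate level, and the spring still pulls down: the pin is entering the hole. I lower the rest of the way.

move_arm(
  targets=[
    [-1, [0.0017, 0.001, 0.0067], [0, 0, 0]],
    [-1, [0.0017, 0, 0.0067], [0, 0, 0]],
    [-1, [0, 0, 0], [0, 0, 0]],
    [-1, [0, 0, 0], [0, 0, 0]],
  ],
)

```text
time_s: 11.83
tcp_pos: [0.5744, 0.0266, 0.132]
eef_rot: [0.98, 0.085, 0.181, -0.015]
ft_force: [-3.7, -4.3, -8.5]
grip_width: 0.0262
grip_force: 35.0
```

```bash
python3 st.py 32,.042
```

```text
11.8333 [-0.59  0.33  0.6   2.12 -0.56  0.43 -0.98] F [-3.7 -4.3 -8.5] w 0.0262 gf 35.0
deck: h 42.2 r 108.3 ang 31.2
32,.042 turn u [ 0.0002  0.0005 -0.0002] deg 0.11 | shift u now [ 0.0013 -0.0043 -0.    ] after turn [ 0.0013 -0.0043 -0.    ] mm [0.2 2.2 0.2]
```

move_arm(
  targets=[
    [-1, [0.0004, 0.001, 0.0016], [0, 0, 0]],
    [-1, [0, 0, 0], [0, 0, 0]],
    [-0.2, [0, 0, 0], [0, 0, 0]],
    [0.2, [0, 0, 0], [0, 0, 0]],
    [0.4, [0, 0, 0], [0, 0, 0]],
    [0.4, [0, 0, 0], [0, 0, 0]],
    [0.4, [0, 0, 0], [0, 0, 0]],
    [0.4, [0, 0, 0], [0, 0, 0]],
  ],
)

```text
time_s: 12.5
tcp_pos: [0.5754, 0.0278, 0.1319]
eef_rot: [0.979, 0.086, 0.182, -0.016]
ft_force: [1.4, -0.5, 0.6]
grip_width: 0.0628
grip_force: 0.0
```

```bash
python3 st.py 32,.042 32,.1
python3 - <<'E'
from h import *
from cell import env
s=env.sense();c=env.capture("wrist");cv2.imwrite("pics/w4.png",c["pixels"])
c.update(tp=s["tcp_pos"],tq=s["eef_rot"]);np.savez("w4.npz",**c)
E
```

```text
12.5 [-0.59  0.33  0.59  2.12 -0.57  0.43 -0.97] F [ 1.4 -0.5  0.6] w 0.0628 gf 0.0
deck: h 41.4 r 109.6 ang 31.4
32,.042 turn u [-0.     -0.      0.0003] deg 0.05 | shift u now [-0.0008 -0.0024 -0.001 ] after turn [-0.0008 -0.0024 -0.001 ] mm [-0.8  1.1  0.3]
32,.1 turn u [-0.     -0.      0.0003] deg 0.05 | shift u now [-0.0289 -0.0024 -0.1136] after turn [-0.0289 -0.0024 -0.1136] mm [-33.5  -4.7  47.8]
```

View pics/w4.png

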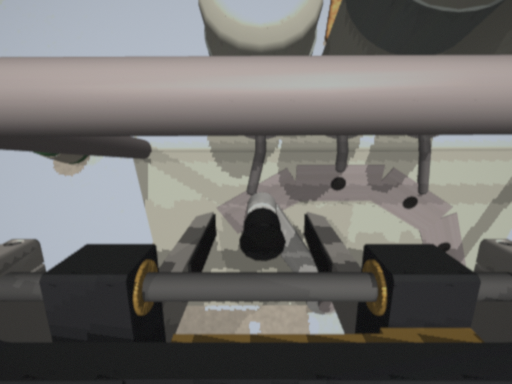

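move_arm(
  targets=[
    [0.4, [-0.0072, 0, -0.0284], [0, 0, 0]],
    [0.4, [-0.0072, 0, -0.0284], [0, 0, 0]],
    [0.4, [-0.0072, 0, -0.0284], [0, 0, 0]],
    [0.4, [-0.0072, 0, -0.0284], [0, 0, 0]],
    [0.4, [0, 0, 0], [0, 0, 0]],
  ],
)

```text
time_s: 12.97
tcp_pos: [0.5418, 0.0217, 0.1813]
eef_rot: [0.979, 0.085, 0.182, -0.016]
ft_force: [0.6, -0.2, 1.5]
grip_width: 0.0657
grip_force: 0.0
```

```bash
python3 st.py 32,.1
python3 - <<'E'
from h import *
from cell import env
s=env.sense();c=env.capture("wrist")
c.update(tp=s["tcp_pos"],tq=s["eef_rot"]);np.savez("w5.npz",**c);c=wcam(c);im=c["pixels"]
t=env.capture("top");a=np.hstack([im[100:300,150:400],cv2.resize(t["pixels"][130:200,195:282],(250,200),interpolation=cv2.INTER_CUBIC)])
cv2.imwrite("pics/w5.png",cv2.resize(a,(800,320)))
for h in(.053,.062):
    ring=[deck(32,h)+.0145*(np.cos(k)*UP+np.sin(k)*Y) for k in np.linspace(0,6.28,40)]
    p=proj(c,sw(np.array(ring)));print(h,"top centre",proj(c,sw(deck(32,h))),"extent",p.min(0),p.max(0))
p=proj(c,sw(deck(32,.040))).astype(int);print("underside c",proj(c,sw(deck(32,.026))))
M=(im.max(2)<60).astype(np.uint8);n,l,st,ce=cv2.connectedComponentsWithStats(M);i=l[p[1],p[0]];print(i,st[i],ce[i])
E
```

```text
12.9667 [-0.74  0.19  0.74  2.16 -0.37  0.5  -1.14] F [ 0.6 -0.2  1.5] w 0.0657 gf 0.0
deck: h 101.5 r 109.8 ang 31.2
32,.1 turn u [-0.0003 -0.0006  0.0001] deg 0.12 | shift u now [-0.0004 -0.0027  0.0033] after turn [-0.0004 -0.0027  0.0033] mm [ 0.2  1.4 -1.6]
0.053 top centre [259.57696901 197.64086397] extent [241.7112554  181.54479483] [277.44057119 212.71312754]
0.062 top centre [259.56378284 203.3208032 ] extent [241.01559026 186.77951183] [278.10983565 218.77289746]
underside c [259.61127783 182.86233954]
31 [245 173  34  37 962] [261.18399168 191.94906445]
```

View pics/w5.png

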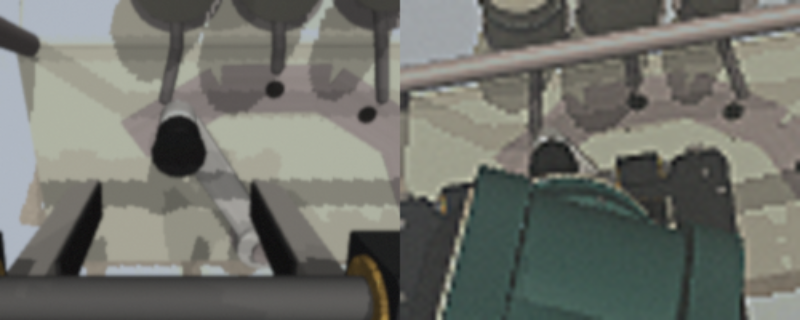

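The left half shows the knob at (180,147) over the +y hole in front of the short cartridge. Its image extent (bottom edge at row 209, against 213 predicted home and 219 raised) means the plunger is home. On to the valve.

Run:
```python
from h import *
from cell import env
s=env.sense();R0=Ro.from_quat(s["eef_rot"])
az=np.radians(41)
y=np.array([np.cos(az),np.sin(az),0]);z=np.array([0,0,-1.]);R=Ro.from_matrix(np.stack([np.cross(y,z),y,z],1))
print("R quat",R.as_quat())
p=np.array(s["tcp_pos"])
for q in([.46,.02,.24],[.40,.345,.24]):
    d=np.array(q)-p;print((R0.inv().apply(d)/.5).round(4),np.linalg.norm(d));p=np.array(q)
for RR in (R,R*Ro.from_euler('z',180,degrees=True)): print("turn",((R0.inv()*RR).as_rotvec()/np.pi).round(4))
```

```text
R quat [0.41469324 0.90996127 0.         0.        ]
[-0.1088 -0.0239 -0.1707] 0.10191656976508674
[-0.0045 -0.661  -0.0015] 0.3304920573932148
turn [ 0.1231 -0.0699 -0.6631]
turn [-0.0604 -0.1063  0.3242]
```

Run:
```python
from ik import *
from cell import env
s=env.sense();R0=Ro.from_quat(s["eef_rot"]);q0=np.array(s["qpos"])
z=R0.as_matrix()[:,2];y=R0.as_matrix()[:,1];y=np.array([y[0],y[1],0]);y/=np.linalg.norm(y)
for sp in(0,-40):
    R=Ro.from_matrix(np.stack([np.cross(y,[0,0,-1]),y,[0,0,-1]],1))*Ro.from_euler('z',sp,degrees=True);q=q0
    print(sp,"turn",((R0.inv()*R).as_rotvec()/np.pi).round(4))
    for P,RR in(([.46,.02,.24],R0),([.42,.15,.24],R),([.40,.345,.24],R),([.396,.345,.087],R),([.44,.39,.087],R),([.485,.40,.087],R)):
        r=solve(np.array(P),RR,q,.1,.02);q=r.x;print(q.round(2),round(r.cost,6))
```

```text
0 turn [-1.00e-04 -1.17e-01 -0.00e+00]
[-0.65 -0.11  0.54  2.23  0.05  0.65 -1.54] 0.000101
[-0.8   0.12  0.43  1.98 -0.06  1.06 -1.74] 7.4e-05
[-1.04  0.25  0.33  1.82 -0.09  1.09 -2.07] 4.4e-05
[-1.    0.43  0.28  1.99 -0.17  0.75 -2.01] 3.8e-05
[-0.98  0.51  0.28  1.85 -0.19  0.8  -2.01] 6e-06
[-0.93  0.56  0.27  1.76 -0.19  0.85 -1.97] 3e-06
-40 turn [ 0.0407 -0.1122 -0.2197]
[-0.65 -0.11  0.54  2.23  0.05  0.65 -1.54] 0.000101
[-0.75  0.12  0.37  1.97 -0.05  1.06 -1.05] 0.000115
[-0.99  0.25  0.27  1.81 -0.08  1.09 -1.39] 4.6e-05
[-0.96  0.42  0.23  1.99 -0.14  0.74 -1.34] 3.7e-05
[-0.95  0.51  0.23  1.85 -0.15  0.8  -1.34] 6e-06
[-0.9   0.56  0.23  1.76 -0.16  0.84 -1.3 ] 3e-06
```

move_arm(
  targets=[
    [0.4, [-0.0272, -0.006, -0.0427], [0, 0, 0]],
    [0.4, [-0.0272, -0.006, -0.0427], [0, 0, 0]],
    [0.4, [-0.0272, -0.006, -0.0427], [0, 0, 0]],
    [0.4, [-0.0272, -0.006, -0.0427], [0, 0, 0]],
    [0.4, [0, 0, 0], [0.0051, -0.014, -0.0275]],
    [0.4, [0, 0, 0], [0.0051, -0.014, -0.0275]],
    [0.4, [0, 0, 0], [0.0051, -0.014, -0.0275]],
    [0.4, [0, 0, 0], [0.0051, -0.014, -0.0275]],
    [0.4, [0, 0, 0], [0.0051, -0.014, -0.0275]],
    [0.4, [0, 0, 0], [0.0051, -0.014, -0.0275]],
    [0.4, [0, 0, 0], [0.0051, -0.014, -0.0275]],
    [0.4, [0, 0, 0], [0.0051, -0.014, -0.0275]],
    [0.4, [0, 0, 0], [0, 0, 0]],
    [0.4, [0, 0, 0], [0, 0, 0]],
  ],
)

```text
time_s: 14.23
tcp_pos: [0.4601, 0.0195, 0.2391]
eef_rot: [0.907, 0.422, -0.001, 0.001]
ft_force: [-0.4, 0.1, -1.3]
grip_width: 0.0656
grip_force: 0.0
```

```bash
cat > v.py <<'E'
from h import *
from cell import env
import sys
a=np.radians(-41.0);y=np.array([np.cos(a),np.sin(a),0])
RV=Ro.from_matrix(np.stack([np.cross(y,[0,0,-1]),y,[0,0,-1]],1))
if __name__=="__main__":
    s=env.sense();print(s["time_s"],np.round(s["tcp_pos"],4),np.round(s["qpos"],2),"F",np.round(s["ft_force"],1),"w",round(s["grip_width"],4),"gf",round(s["grip_force"],1))
    for k in sys.argv[1:]: go(s,np.array([float(v) for v in k.split(",")]),RV)
E
python3 v.py .38,.31,.24
```

```text
14.2333 [0.4601 0.0195 0.2391] [-0.97  0.14  0.94  2.01 -0.13  1.05 -0.67] F [-0.4  0.1 -1.3] w 0.0656 gf 0.0
turn u [0.0002 0.0005 0.005 ] deg 0.9 | shift u now [ 0.3412 -0.4967 -0.0026] after turn [ 0.3334 -0.502  -0.0018] mm [-80.1 290.5   0.9]
```

move_arm(
  targets=[
    [0.4, [0.0426, -0.062, 0], [0, 0, 0]],
    [0.4, [0.0426, -0.062, 0], [0, 0, 0]],
    [0.4, [0.0426, -0.062, 0], [0, 0, 0]],
    [0.4, [0.0426, -0.062, 0], [0, 0, 0]],
    [0.4, [0.0426, -0.062, 0], [0, 0, 0]],
    [0.4, [0.0426, -0.062, 0], [0, 0, 0]],
    [0.4, [0.0426, -0.062, 0], [0, 0, 0]],
    [0.4, [0.0426, -0.062, 0], [0, 0, 0]],
    [0.4, [0, 0, 0], [0, 0, 0]],
    [0.4, [0, 0, 0], [0, 0, 0]],
  ],
)

```text
time_s: 15.07
tcp_pos: [0.3782, 0.3107, 0.2395]
eef_rot: [0.906, 0.423, 0.0, -0.0]
ft_force: [0.3, -0.7, 0.3]
grip_width: 0.0657
grip_force: 0.0
```

```bash
python3 v.py
python3 - <<'E'
from h import *
from cell import env
s=env.sense();c=env.capture("wrist");cv2.imwrite("pics/w6.png",c["pixels"])
c.update(tp=s["tcp_pos"],tq=s["eef_rot"]);np.savez("w6.npz",**c);c=wcam(c)
print(proj(c,np.array([[.396,.345,.094],[.468,.328,.066]])))
E
```

```text
15.0667 [0.3782 0.3107 0.2395] [-1.38  0.19  0.71  1.94 -0.14  1.06 -1.31] F [ 0.3 -0.7  0.3] w 0.0657 gf 0.0
[[253.67332589 152.90882514]
 [308.45521074 123.05931505]]
```

View pics/w6.png

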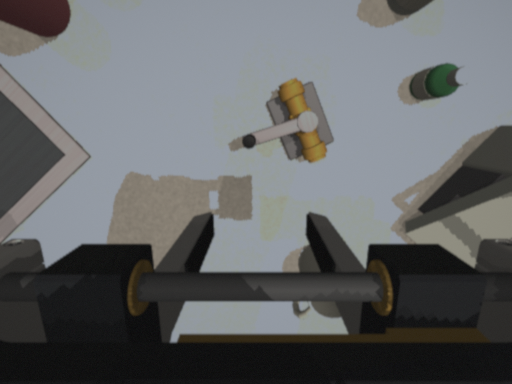

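The grip top is at (249,141), the hub at (308,121), and the pipe ends at (291,87) and (317,155). I compute positions from these.

Run:
```python
from h import *
c=wcam(dict(np.load("w6.npz")))
g,_=blob(c["pixels"],249,141,9,60);print(g)
G=ray(c,g,.090);H=ray(c,(308,121),.066);a=ray(c,(291,87),.035);b=ray(c,(317,155),.035)
print(G,H,np.linalg.norm((G-H)[:2]),"handle az",np.degrees(np.arctan2(*(G-H)[1::-1])),"pipe az",np.degrees(np.arctan2(*(a-b)[1::-1])),(a+b)/2)
```

```text
[248.57142857 140.85714286]
[0.40006136 0.35898498 0.09      ] [0.46904959 0.33028036 0.066     ] 0.0747216863903065 handle az 157.40878187629477 pipe az 73.5769739465287 [0.46895533 0.32908595 0.035     ]
```

```bash
python3 v.py .400,.358,.13 .400,.358,.090
```

```text
15.1167 [0.3788 0.3093 0.2396] [-1.38  0.19  0.71  1.94 -0.14  1.06 -1.3 ] F [ 0.  -1.  -0.4] w 0.0654 gf 0.0
turn u [-0.0001 -0.0001  0.0053] deg 0.95 | shift u now [ 0.1017 -0.0301  0.2193] after turn [ 0.1013 -0.0319  0.2192] mm [  21.2   48.7 -109.6]
turn u [-0.0001 -0.0001  0.0053] deg 0.95 | shift u now [ 0.1017 -0.0301  0.2993] after turn [ 0.1013 -0.0319  0.2992] mm [  21.2   48.7 -149.6]
```

move_arm(
  targets=[
    [0.3, [0.034, -0.01, 0], [0, 0, 0]],
    [0.3, [0.034, -0.01, 0.04], [0, 0, 0]],
    [0.3, [0.034, -0.01, 0.06], [0, 0, 0]],
    [0.3, [0, 0, 0.06], [0, 0, 0]],
    [0.3, [0, 0, 0.06], [0, 0, 0]],
    [0.3, [0, 0, 0], [0, 0, 0]],
    [0.3, [0, 0, 0], [0, 0, 0]],
  ],
)

```text
time_s: 15.7
tcp_pos: [0.4006, 0.3565, 0.1298]
eef_rot: [0.907, 0.422, -0.001, 0.001]
ft_force: [0.5, 0.1, 0.2]
grip_width: 0.0612
grip_force: 0.0
```

```bash
python3 v.py .400,.358,.090
python3 - <<'E'
from h import *
from cell import env
s=env.sense();c=env.capture("wrist");cv2.imwrite("pics/w7.png",c["pixels"])
c.update(tp=s["tcp_pos"],tq=s["eef_rot"]);c=wcam(c);p=proj(c,np.array([.4,.358,.09]));print(p);print(blob(c["pixels"],int(p[0]),int(p[1]),28,60))
E
```

```text
15.7 [0.4006 0.3565 0.1298] [-1.29  0.44  0.63  1.94 -0.33  0.87 -1.19] F [0.5 0.1 0.2] w 0.0612 gf 0.0
turn u [0.0001 0.0007 0.0048] deg 0.87 | shift u now [ 0.0018 -0.0029  0.0797] after turn [ 0.0015 -0.0029  0.0797] mm [ -0.6   1.5 -39.8]
[259.6245077  213.66060012]
(array([259.03744493, 209.51101322]), np.int32(454))
```

View pics/w7.png

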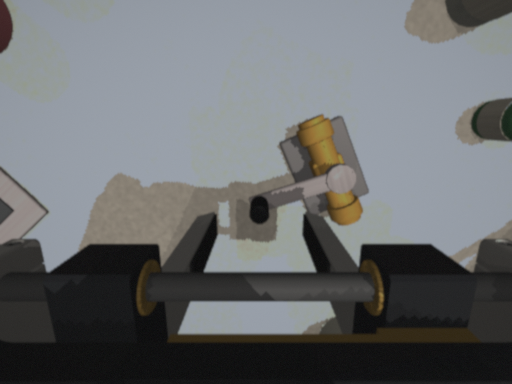

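The grip, at (259,209), is centred between the fingers. I descend and close gently.

move_arm(
  targets=[
    [0.3, [0.0015, -0.001, 0.027], [0, 0, 0]],
    [0.3, [0, 0, 0.027], [0, 0, 0]],
    [0.3, [0, 0, 0.025], [0, 0, 0]],
    [0.3, [0, 0, 0], [0, 0, 0]],
    [-1, [0, 0, 0], [0, 0, 0]],
    [-1, [0, 0, 0], [0, 0, 0]],
    [-1, [0, 0, 0], [0, 0, 0]],
    [-1, [0, 0, 0], [0, 0, 0]],
    [-1, [0, 0, 0], [0, 0, 0]],
    [-1, [0, 0, 0], [0, 0, 0]],
    [-1, [0, 0, 0], [0, 0, 0]],
    [-1, [0, 0, 0], [0, 0, 0]],
    [-1, [0, 0, 0], [0, 0, 0]],
    [-1, [0, 0, 0], [0, 0, 0]],
  ],
  force=15,
)

```text
time_s: 16.92
tcp_pos: [0.4013, 0.3585, 0.0904]
eef_rot: [0.906, 0.423, 0.0, 0.001]
ft_force: [6.0, -3.0, -1.6]
grip_width: 0.0159
grip_force: 15.0
```

```bash
python3 v.py
python3 - <<'E'
from v import *
s=env.sense();R=Ro.from_quat(s["eef_rot"]);ax=np.array([.469,.3295])
p=np.array(s["tcp_pos"]);d=p[:2]-ax;print("r",np.linalg.norm(d),"az",np.degrees(np.arctan2(d[1],d[0])))
a0=np.degrees(np.arctan2(d[1],d[0]));r=.074
Q=[ax+r*np.array([np.cos(np.radians(a0-8*i)),np.sin(np.radians(a0-8*i))]) for i in range(13)]
for e in np.diff(Q,axis=0): print((R.inv().apply([*e,0])/.5).round(4))
E
```

```text
16.9167 [0.4013 0.3585 0.0904] [-1.26  0.5   0.59  1.96 -0.38  0.8  -1.15] F [ 6.  -3.  -1.6] w 0.0159 gf 15.0
r 0.07367108673514752 az 156.7806468350969
[ 0.0201 -0.0046 -0.    ]
[ 0.0206 -0.0017  0.    ]
[0.0206 0.0012 0.    ]
[0.0203 0.004  0.    ]
[0.0195 0.0068 0.    ]
[0.0184 0.0094 0.    ]
[0.0169 0.0119 0.    ]
[0.015  0.0141 0.    ]
[0.0129 0.0161 0.    ]
[0.0106 0.0177 0.    ]
[0.008 0.019 0.   ]
[0.0053 0.02   0.    ]
```

Held, width 16 mm. I drag the grip round its arc.

move_arm(
  targets=[
    [-1, [0.01, -0.0023, 0], [0, 0, 0]],
    [-1, [0.0101, -0.0023, 0], [0, 0, 0]],
    [-1, [0.0206, -0.0017, 0], [0, 0, 0]],
    [-1, [0.0206, 0.0012, 0], [0, 0, 0]],
    [-1, [0.0203, 0.004, 0], [0, 0, 0]],
    [-1, [0.0195, 0.0068, 0], [0, 0, 0]],
    [-1, [0.0184, 0.0094, 0], [0, 0, 0]],
    [-1, [0.0169, 0.0119, 0], [0, 0, 0]],
    [-1, [0.015, 0.0141, 0], [0, 0, 0]],
    [-1, [0.0129, 0.0161, 0], [0, 0, 0]],
    [-1, [0, 0, 0], [0, 0, 0]],
    [-1, [0, 0, 0], [0, 0, 0]],
  ],
)

```text
time_s: 17.92
tcp_pos: [0.4753, 0.4068, 0.0904]
eef_rot: [0.906, 0.424, 0.001, -0.001]
ft_force: [1.8, 15.3, -4.1]
grip_width: 0.0156
grip_force: 15.0
```

```bash
cat > a.py <<'E'
from v import *
s=env.sense();R=Ro.from_quat(s["eef_rot"]);ax=np.array([.469,.3295])
p=np.array(s["tcp_pos"]);d=p[:2]-ax;u=d/np.linalg.norm(d);t=np.array([u[1],-u[0]]);F=np.array(s["ft_force"])
print(s["time_s"],"r",np.linalg.norm(d).round(4),"az",np.degrees(np.arctan2(d[1],d[0])).round(2),"F",F.round(1),"Fr",(F[:2]@u).round(1),"Ft(clockwise)",(F[:2]@t).round(1),"w",round(s["grip_width"],4),np.round(s["qpos"],2))
print("5mm clockwise in tool u",(R.inv().apply([*t*.005,0])/.5).round(4),"5mm radial out",(R.inv().apply([*u*.005,0])/.5).round(4))
E
python3 a.py
```

```text
17.9167 r 0.0776 az 85.34 F [ 1.8 15.3 -4.1] Fr 15.4 Ft(clockwise) 0.6 w 0.0156 [-1.16  0.63  0.56  1.73 -0.42  0.89 -1.12]
5mm clockwise in tool u [0.0058 0.0082 0.    ] 5mm radial out [ 0.0082 -0.0058  0.    ]
```

```bash
sed -i 's/ax=np.array.*/ax=np.array([.4705,.333])/' a.py; python3 a.py
python3 - <<'E'
from v import *
s=env.sense();R=Ro.from_quat(s["eef_rot"]);ax=np.array([.4705,.333])
c=lambda a:ax+.074*np.array([np.cos(np.radians(a)),np.sin(np.radians(a))])
Q=[c(a) for a in(86,81,76,71,66)]
for e in np.diff(Q,axis=0): print((R.inv().apply([*e,0])/.5).round(4))
E
```

```text
17.9167 r 0.0739 az 86.28 F [ 1.8 15.3 -4.1] Fr 15.4 Ft(clockwise) 0.8 w 0.0156 [-1.16  0.63  0.56  1.73 -0.42  0.89 -1.12]
5mm clockwise in tool u [0.0059 0.0081 0.    ] 5mm radial out [ 0.0081 -0.0059  0.    ]
[0.0071 0.0108 0.    ]
[0.0061 0.0114 0.    ]
[ 0.0051  0.0119 -0.    ]
[ 0.0041  0.0123 -0.    ]
```

move_arm(
  targets=[
    [-1, [0.0032, -0.0023, 0], [0, 0, 0]],
    [-1, [0.0071, 0.0108, 0], [0, 0, 0]],
    [-1, [0.0061, 0.0114, 0], [0, 0, 0]],
    [-1, [0, 0, 0], [0, 0, 0]],
    [-1, [0, 0, 0], [0, 0, 0]],
  ],
)

```text
time_s: 18.33
tcp_pos: [0.4885, 0.4054, 0.0903]
eef_rot: [0.906, 0.423, 0.001, -0.001]
ft_force: [3.6, 11.6, -4.5]
grip_width: 0.0154
grip_force: 15.0
```

```bash
python3 a.py
```

```text
18.3333 r 0.0746 az 76.0 F [ 3.6 11.6 -4.5] Fr 12.1 Ft(clockwise) 0.6 w 0.0154 [-1.14  0.65  0.56  1.71 -0.42  0.91 -1.1 ]
5mm clockwise in tool u [0.0044 0.009  0.    ] 5mm radial out [ 0.009  -0.0044  0.    ]
```

move_arm(
  targets=[
    [-1, [0.008, 0.0105, 0], [0, 0, 0]],
    [-1, [0, 0, 0], [0, 0, 0]],
    [-1, [0, 0, 0], [0, 0, 0]],
  ],
)

```text
time_s: 18.58
tcp_pos: [0.4938, 0.4048, 0.0901]
eef_rot: [0.906, 0.424, -0.001, -0.001]
ft_force: [-4.6, 7.9, 1.6]
grip_width: 0.0155
grip_force: 15.0
```

```bash
python3 a.py
```

```text
18.5833 r 0.0755 az 72.01 F [-4.6  7.9  1.6] Fr 6.1 Ft(clockwise) -6.8 w 0.0155 [-1.13  0.66  0.56  1.7  -0.42  0.91 -1.1 ]
5mm clockwise in tool u [ 0.0037  0.0093 -0.    ] 5mm radial out [ 0.0093 -0.0037  0.    ]
```

move_arm(
  targets=[
    [-1, [0.0015, 0.0037, 0], [0, 0, 0]],
    [-1, [0, 0, 0], [0, 0, 0]],
    [-1, [0, 0, 0], [0, 0, 0]],
  ],
)

```text
time_s: 18.83
tcp_pos: [0.4941, 0.4049, 0.09]
eef_rot: [0.906, 0.424, -0.002, -0.002]
ft_force: [-14.8, 9.4, 7.1]
grip_width: 0.0153
grip_force: 15.0
```

```bash
python3 a.py
```

```text
18.8333 r 0.0757 az 71.84 F [-14.8   9.4   7.1] Fr 4.3 Ft(clockwise) -17.0 w 0.0153 [-1.13  0.66  0.56  1.69 -0.43  0.92 -1.09]
5mm clockwise in tool u [ 0.0037  0.0093 -0.    ] 5mm radial out [ 0.0093 -0.0037 -0.    ]
```

It is at its stop: 17 N with no further motion. I release and rise.

move_arm(
  targets=[
    [0.3, [0, 0, 0], [0, 0, 0]],
    [0.3, [0, 0, 0], [0, 0, 0]],
    [0.3, [0, 0, 0], [0, 0, 0]],
    [0.3, [0, 0, 0], [0, 0, 0]],
    [0.3, [0, 0, 0], [0, 0, 0]],
    [0.3, [0, 0, 0], [0, 0, 0]],
    [0.3, [0, 0, -0.02], [0, 0, 0]],
    [0.3, [0, 0, -0.05], [0, 0, 0]],
    [0.3, [0, 0, -0.06], [0, 0, 0]],
    [0.3, [0, 0, -0.06], [0, 0, 0]],
    [0.3, [-0.05, 0, -0.05], [0, 0, 0]],
    [0.3, [-0.07, 0, 0], [0, 0, 0]],
    [0.3, [-0.07, 0, 0], [0, 0, 0]],
    [0.3, [0, 0, 0], [0, 0, 0]],
    [0.3, [0, 0, 0], [0, 0, 0]],
  ],
)

```text
time_s: 20.08
tcp_pos: [0.4348, 0.3292, 0.2114]
eef_rot: [0.906, 0.423, -0.0, -0.001]
ft_force: [0.8, 1.2, 0.1]
grip_width: 0.0612
grip_force: 0.0
```

```bash
python3 v.py
python3 - <<'E'
from h import *
from cell import env
c=env.capture("top");t=c["pixels"];c2=env.capture("scene")["pixels"]
a=cv2.resize(t[180:245,90:160],(400,371),interpolation=cv2.INTER_CUBIC);b=cv2.resize(t[90:215,180:315],(400,371),interpolation=cv2.INTER_CUBIC)
cv2.imwrite("pics/fin.png",np.vstack([np.hstack([a,b]),cv2.resize(c2[150:290,100:450],(800,320))])[:,:] if 0 else cv2.resize(np.vstack([np.hstack([a,b]),cv2.resize(c2[150:290,100:450],(800,320))]),(680,588)))
E
```

```text
20.0833 [0.4348 0.3292 0.2114] [-1.25  0.34  0.68  1.85 -0.25  1.04 -1.17] F [0.8 1.2 0.1] w 0.0612 gf 0.0
```

View pics/fin.png

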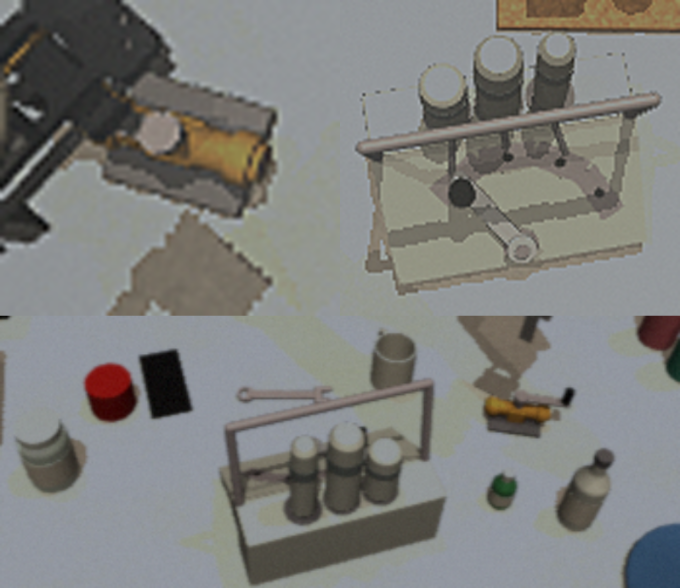

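The picture shows the knob at the +y hole in front of the short cartridge. The handle lies along its pipe, and the bystanders are undisturbed.

```bash
python3 -c "
from cell import env
print(env.sign_off())"
```

```text
the job is handed in; nothing more can be done
None
```

The job is handed in at about 20 s: the plunger dropped home in the hole in front of the short cartridge, and only then was the feed valve turned to its stop, in line with its pipe. The last pictures show the other things where they were.

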